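Lock the spindle of a saw gear head

TASK

The saw's gear head lies on the bench with its spindle up. Push the round drive flange round by the edges of its ears until its notch faces the lock bolt, then slide the bolt fully home into the notch by its upright tab. Then prove that the lock holds by leaning sideways on an ear with a steady push of 10 newtons (give or take 2) for a second, and back away; work gently by feel and never press the flange or the bolt harder than 18 newtons, and leave the other things on the bench where they lie.

Things in the scene. Friction and masses are not known exactly. Their poses are not given: they have to be found in the camera images.
- head: Fixed gear head of a saw, spindle up, on a 190 x 130 mm foot plate 10 mm thick. Origin on the spindle axis at bench level. Housing radius 78 mm up to 40 mm high, then a boss of radius 49 mm up to 60 mm carrying the flange. Spindle nut above the flange: 38 mm across, top at 94 mm. The lock bolt is on its -x side. Its yaw is within 1.5 rad of 0 (at 0 the bolt is on the robot's side).
- guide (a point): Top middle of the fixed guide block the bolt slides through, 97 mm from the spindle on the head's -x side, 82 mm above the bench; the block is 44 mm wide and runs x -110 to -84 mm of the head; the ears pass it 8 mm clear (the block sits up to 2.5 mm off to a side). It is worn: the bolt can lie up to 5 mm off the spindle's line and has hidden side play, 1 to 5 mm either way, that gives under 1.5 N before it comes up firm
- flange: Loose steel drive flange, a disc 108 mm across, 16 mm thick, lying on the boss (60 to 76 mm above the bench), turning about the spindle (1 mm play) with friction: 1 to 6 N of push at an ear, hidden. The nut keeps it from lifting. Origin on its axis at the underside. Notch on its +x. Starts with the notch 0.64 to 3.14 rad from the bolt, either way round; turns either way.
- notch (a point): Middle of the flange's only notch: 46 mm from the flange axis along the flange's +x, at half thickness. The notch is 16 mm wide and open from radius 39 to 54 mm (the rim)
- ear (a point): Point on the middle line of one of the flange's three ears, 65 mm from its axis, at half thickness (68 mm above the bench). The ears stand at 60, 180 (this one) and 300 degrees from the notch, anticlockwise about z; each is 14 mm wide with flat flanks from the rim to radius 69 mm and a round end to 76 mm. Free air for 20 mm below them. Push on the flanks
- lock: Steel lock bolt, 12 mm round, flat nose with a 3 mm chamfer, sliding along the head's x, 68 mm above the bench, a few mm off the spindle's line. Origin at the nose tip; axes as the head. Starts drawn back, nose at x=-80 mm of the head; fully home at -42 mm (38 mm travel, hard stop, 4 N friction, stays where left). 2 mm side room in the notch
- tab (a point): Middle of the outer face of the bolt's upright tab, the face to push towards the spindle: 79 mm behind the nose tip, 95 mm above the bench. The tab is 26 mm wide, 8 mm thick, its top at 112 mm above the bench
- washer: Bystander, leave alone: loose steel washer, 52 mm across, 6 mm high
- nut: Bystander, leave alone: loose round nut blank, 32 mm across, 14 mm high
- spanner: Bystander, leave alone: loose steel spanner 200 mm long
- drill_a: Bystander, leave alone: long hammer-drill bit, 18 mm thick, about 320 mm with its shank
- drill_b: Bystander, leave alone: hammer-drill bit, 14 mm thick, about 280 mm with its shank
- chisel_sleeve: Bystander, leave alone: square painted sleeve 150 x 30 x 30 mm
There are look-alikes about, which are no part of the job. Leave any purple or yellow look-alike of the head alone. There is more than one size of the flange; the job needs the larger.

How it is judged:
On the way, in this order (a step that is already met when the one before it is completed fails the run):
1. the notch faces the lock bolt (its middle within 3.5 mm of the bolt's line) while the bolt is still drawn back (x of notch in the frame of head below -0.035 m and y of notch in the frame of lock between -0.0035 and 0.0035 m and x of lock in the frame of head below -0.074 m), for 0.2 s.
2. the bolt is fully home in the notch (within 2 mm of its stop) (x of notch in the frame of head below -0.035 m and y of notch in the frame of lock between -0.0035 and 0.0035 m and x of lock in the frame of head above -0.044 m), for 0.2 s.
3. the flange is pushed at an ear against the locked bolt: 7.5 to 12.5 N from the fingers, over 2 N of it reaching the bolt, kept for 0.6 s (x of lock in the frame of head above -0.044 m and contact force between the fingers and flange between 7.5 and 12.5 N and contact force between flange and lock above 2 N), for 0.6 s.
At the end, for the whole second after the job is handed in: The bolt is fully home (within 2 mm of its stop) in the notch of the flange, the notch's middle within 3.5 mm of the bolt's line, the flange flat and at rest (all of step 2 and linear speed of flange below 0.01 m/s and angular speed of flange below 0.1 rad/s and angle between flange's own z axis and vertical below 0.06 rad); the robot touches nothing.
It fails at once if the fingers press the flange harder than 18 N (contact force between the fingers and flange above 18 N).
It fails at once if the fingers press the bolt harder than 18 N (contact force between the fingers and lock above 18 N).
It fails at once if a bystander is moved more than 30 mm (distance of any of washer, nut, spanner, drill_a, drill_b, chisel_sleeve from where it was at the start of the episode above 0.03 m).
It also fails if it takes over 72 s, if anything falls off the work surface, if the arm or the gripper's body presses on something with over 40 N, if the wrist force passes 120 N, or if a joint passes its speed limit or range.

ROBOT

A 7-joint arm with a two-finger parallel gripper is mounted at the origin on the work surface. World frame = base frame: x ahead of the robot, y to its left, z up, the work surface at z = 0. Lengths are in m, angles in rad, forces in N, time in s.
With the tool pointing down it reaches from about 0.35 to 0.9 m from the base axis. Payload 8.1 kg.
Tool frame: the origin (TCP) lies between the finger pads; the fingertips stand 19 mm ahead of it and the grasp point (between the pads) is the TCP; y points along the fingers, x is the direction in which the jaws open and shut, and the axes are right-handed (so a half turn about y gives the same grasp; the last joint's range is limited). The gripper opens to 92 mm and grips with 3 to 60 N. Pads are 19 mm wide; open, the fingers measure 130 mm over their backs; the gripper's body (75 mm by 190 mm) begins 47 mm behind the grasp point.
Start: joints at [-1.325, 0.434, 0.025, 1.573, -0.012, 1.134, -0.075], TCP at [0.214, 0.587, 0.224] pointing down, gripper open.
Joint ranges: [-2.62, 2.62], [-0.44, 2.09], [-1.27, 1.32], [0.08, 2.57], [-1.32, 4.46], [0.12, 2], [-2.74, 2.74]. Speed limits (rad/s): [2.22, 2.22, 3.01, 3.01, 3.14, 3.14, 3.14].

INTERFACE

Orientations are given as a rotation vector (axis times angle).
In Python, from cell import arm gives the robot as it stands.
- The arm moves only by the tool move_arm, never from a script. Its argument "series" is a list of rows, each an object of numbers: "x", "y", "z": the shift along the tool's x, y, z in cm; "rx", "ry", "rz": the turn, a rotation vector about the tool's x, y, z in rad. In form: [{"x": .., "y": .., "z": .., "rx": .., "ry": .., "rz": ..}, ...]. A call has 1 to 12 rows; each row shifts and turns the pose as measured when the row begins, along the tool's axes as they then stand; what a row does not reach is not made up. A row lasts 1/8 s, in which the tool goes at most 62.5 mm and 10.7 degrees, less where a joint would pass 70% of its speed; a pose out of reach is approached as far as the arm can. A call is refused whole if a number of a shift passes 6.25 or a number of a turn 0.188, either way. A call with a gripper value outside its range is refused whole. "jaw" is the finger opening in cm, from 0 to 9.18, set as the call begins (left out, the last holds). The fingers move at their own pace and stop on an object; "newtons" is the grip in N (left out, the last holds). Time passes only in rows, so rows that do not move let the fingers close. It gives the time, the measured TCP pose, the force and the opening at its end, in the units of the state.
- arm.observe(): the state, without advancing time (a new reading comes with each control period).
- arm.get_image(name): name is "side" or "top"; returns the picture (384x512x3 uint8, blue, green, red); there is no depth.
- arm.camera_params(name): a dict with "K" (3x3 intrinsics, pixels), "k1" (the pictures are not rectified: a ray, as slopes to the right and down, at radius r is drawn at 1 + k1 r^2 times it, then the intrinsics apply), "R" (3x3) and "t" (3): a world point X has camera coordinates R X + t. Camera axes: x right, y down, z forward; pixel columns grow to the right and rows downward; lengths in m; the calibration is good to about 2 mm. A picture is of the moment at which its call begins. camera_params takes no time and is no camera call.
- arm.sign_off(): hands the job in, once; it reports no verdict.
The state is a dict: "clock": time; "joints": joint angles; "dq": joint speeds; "joint_efforts": joint torques, N m; "position": TCP position; "ee_rot": TCP orientation; "force": force on the tool from outside, world axes, zero at the start; "ft_torque": the same for the moment, N m; "width": opening from 0.0 (shut) to 1.0 (fully open).
Only numpy, scipy, OpenCV 4.12 (cv2) and the standard library are available. Lean on these libraries where they do the work, as an engineer would, in place of code of your own. Each camera call takes 0.05 s, during which the arm holds its last target.

## Working session

There is one attempt and no reset: what is moved stays moved. The work goes in short steps, Python scripts to look and compute and a tool call to move; the robot and the scene stay as the last step left them, time stands still between calls to the robot, and variables do not carry over. Pictures are saved under pics/ and viewed, and the job is handed in when it is done.

Besides the shell and the picture viewer there is one more tool, called after "Call:" as a command line: name --argument value ..., lists and objects as JSON in quotes. move_arm: Moves the arm, as the interface text tells. Its arguments: {"type":"object","properties":{"series":{"type":"array","items":{"type":"object","properties":{"x":{"type":"number"},"y":{"type":"number"},"z":{"type":"number"},"rx":{"type":"number"},"ry":{"type":"number"},"rz":{"type":"number"}}}},"jaw":{"type":"number"},"newtons":{"type":"number"}},"required":["series"]}

```bash
ls; mkdir -p pics; python3 - <<'E'
from cell import arm
import cv2
for n in("side","top"):
    cv2.imwrite(f"pics/{n}0.png",arm.get_image(n)); p=arm.camera_params(n); print(n,p)
print(arm.observe())
E
```

```text
pics
side {'K': array([[490.15615934,   0.        , 258.42981866],
       [  0.        , 490.15615934, 185.33118271],
       [  0.        ,   0.        ,   1.        ]]), 'k1': -0.02617482330836146, 'R': array([[-0.9593027 , -0.2823753 ,  0.00158815],
       [-0.22199957,  0.75069096, -0.62223731],
       [ 0.17451223, -0.5972665 , -0.78282706]]), 't': array([0.53877645, 0.16336446, 1.42015661])}
top {'K': array([[426.03982451,   0.        , 259.57429625],
       [  0.        , 426.03982451, 196.02368208],
       [  0.        ,   0.        ,   1.        ]]), 'k1': -0.1411701111983442, 'R': array([[ 2.80006743e-02, -9.99593797e-01,  5.31071152e-03],
       [-9.80411440e-01, -2.84987503e-02, -1.94887735e-01],
       [ 1.94959920e-01,  2.50305688e-04, -9.80811178e-01]]), 't': array([0.01152065, 0.59475695, 1.55326087])}
{'clock': 0.1, 'joints': array([-1.32461451,  0.43517159,  0.02496069,  1.57400369, -0.01159149,
        1.13402901, -0.07514754]), 'dq': array([ 0.00104747, -0.00155839, -0.00108487, -0.00319294,  0.0005006 ,
        0.00024604, -0.00213702]), 'joint_efforts': array([ 3.03145520e-03, -6.69121385e+01,  9.87894014e-01, -3.15147114e+01,
       -6.05304586e-02,  3.73167882e-02,  8.63103833e-05]), 'position': array([0.21348026, 0.58690558, 0.2234129 ]), 'ee_rot': array([-1.35526532, -0.94767693,  0.94952655]), 'force': array([-0.4781463 ,  0.17181455, -0.11999496]), 'ft_torque': array([-0.01280766,  0.02346896,  0.04031536]), 'width': 1.000910208767666}
```

View pics/side0.png

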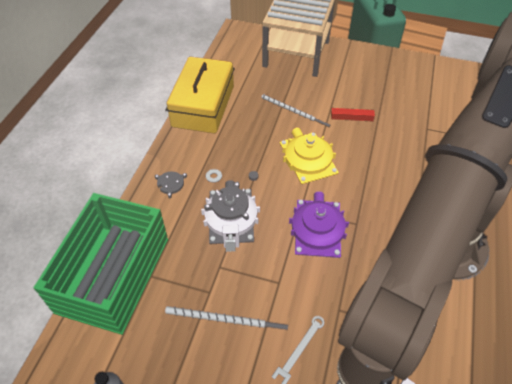

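View pics/top0.png

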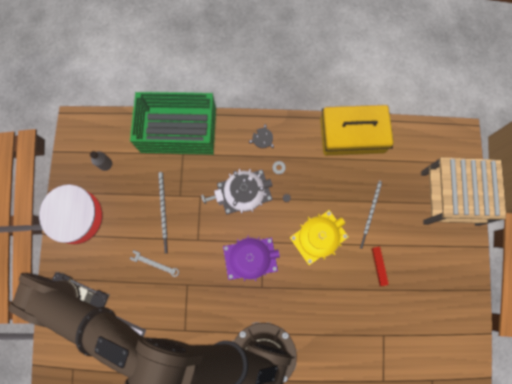

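```bash
python3 - <<'E'
import cv2
a=cv2.imread("pics/top0.png")[150:230,190:300]; cv2.imwrite("pics/topz.png",cv2.resize(a,None,fx=7,fy=7,interpolation=cv2.INTER_CUBIC))
a=cv2.imread("pics/side0.png")[165:260,180:280]; cv2.imwrite("pics/sidez.png",cv2.resize(a,None,fx=6,fy=6,interpolation=cv2.INTER_CUBIC))
E
```

```text
(no output)
```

View pics/topz.png

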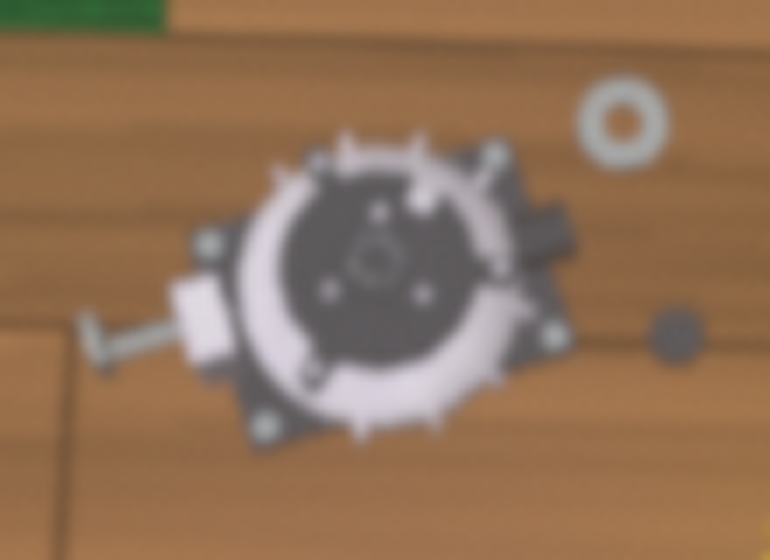

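View pics/sidez.png

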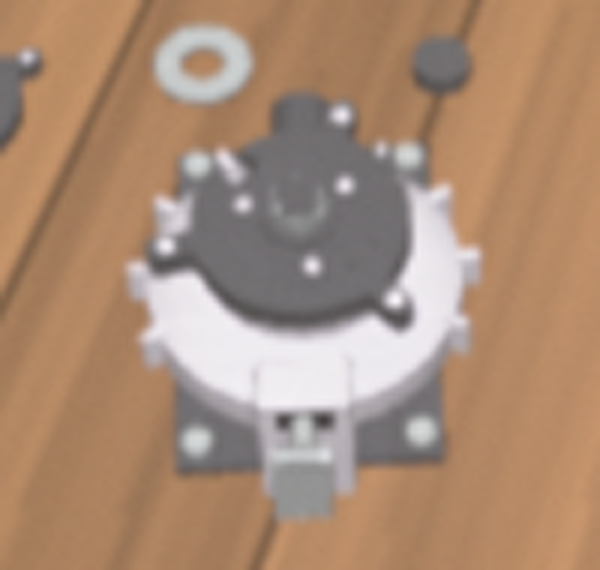

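```bash
cat > h.py <<'E'
import numpy as np,cv2
from cell import arm
P={n:arm.camera_params(n) for n in("side","top")}
def ray(n,uv):
    p=P[n];x=np.linalg.solve(p["K"],[uv[0],uv[1],1])[:2];r=x.copy()
    for _ in range(20): r=x/(1+p["k1"]*(r@r))
    d=p["R"].T@np.array([r[0],r[1],1]);return -p["R"].T@p["t"],d/np.linalg.norm(d)
def onz(n,uv,z):
    c,d=ray(n,uv);return c+d*(z-c[2])/d[2]
def tri(a,b):
    A=np.zeros((3,3));y=np.zeros(3);L=[]
    for n,uv in(("top",a),("side",b)):
        c,d=ray(n,uv);M=np.eye(3)-np.outer(d,d);A+=M;y+=M@c;L.append((M,c))
    X=np.linalg.solve(A,y);return X,max(np.linalg.norm(M@(X-c)) for M,c in L)
def proj(n,X):
    p=P[n];c=p["R"]@np.asarray(X,float)+p["t"];s=c[:2]/c[2];s=s*(1+p["k1"]*(s@s));return (p["K"]@[s[0],s[1],1])[:2]
E
cat > m1.py <<'E'
from h import *
zt=lambda u,v:((u+.5)/7-.5+190,(v+.5)/7-.5+150)
zs=lambda u,v:((u+.5)/6-.5+180,(v+.5)/6-.5+165)
pts={"p1":((208,245),(197,440)),"p2":((265,428),(421,432))}
# plate bolts: match by position
T=[(208,245),(265,428),(495,157),(553,335)];S=[(197,165),(408,155),(197,440),(421,432)]
for t in T: print("T",onz("top",zt(*t),.013))
for s in S: print("S",onz("side",zs(*s),.013))
print("ears")
for t in [(317,160),(500,265),(318,375),(422,197),(377,262)]: print("T",onz("top",zt(*t),.079 if t!=(377,262) else .094))
for s in [(397,302),(163,247),(340,115),(232,165),(298,195)]: print("S",onz("side",zs(*s),.079 if s!=(298,195) else .094))
E
python3 m1.py
```

```text
T [0.64435166 0.1874868  0.013     ]
T [0.54170942 0.15114703 0.013     ]
T [0.69972299 0.02839246 0.013     ]
T [ 0.59867495 -0.00664936  0.013     ]
S [0.70160834 0.02845647 0.013     ]
S [ 0.59924997 -0.00862482  0.013     ]
S [0.64517395 0.18579504 0.013     ]
S [0.54334599 0.15094159 0.013     ]
ears
T [0.6782406  0.12435887 0.079     ]
T [0.62310693 0.02405196 0.079     ]
T [0.56044308 0.11915605 0.079     ]
T [0.65933665 0.06703341 0.079     ]
T [0.61954009 0.08936823 0.094     ]
S [0.56216863 0.12521431 0.079     ]
S [0.6786395  0.12634228 0.079     ]
S [0.62265661 0.02576145 0.079     ]
S [0.66345177 0.0703478  0.079     ]
S [0.62254813 0.08918244 0.094     ]
```

```bash
python3 - <<'E'
from h import *
from scipy.spatial.transform import Rotation as R
o=arm.observe();M=R.from_rotvec(o["ee_rot"]).as_matrix();print(M.round(3))
zt=lambda u,v:((u+.5)/7-.5+190,(v+.5)/7-.5+150)
zs=lambda u,v:((u+.5)/6-.5+180,(v+.5)/6-.5+165)
print("stub",tri(zt(568,205),zs(328,97)))
E
```

```text
[[ 0.342 -0.    -0.94 ]
 [ 0.94  -0.001  0.342]
 [-0.001 -1.    -0.   ]]
stub (array([ 0.65454151, -0.0131989 ,  0.04155351]), np.float64(0.011418729276663018))
```

```bash
python3 - <<'E'
import cv2
a=cv2.imread("pics/top0.png")[170:215,195:255]; cv2.imwrite("pics/topb.png",cv2.resize(a,None,fx=13,fy=13,interpolation=cv2.INTER_CUBIC))
a=cv2.imread("pics/side0.png")[210:255,205:265]; cv2.imwrite("pics/sideb.png",cv2.resize(a,None,fx=13,fy=13,interpolation=cv2.INTER_CUBIC))
E
```

```text
(no output)
```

View pics/topb.png

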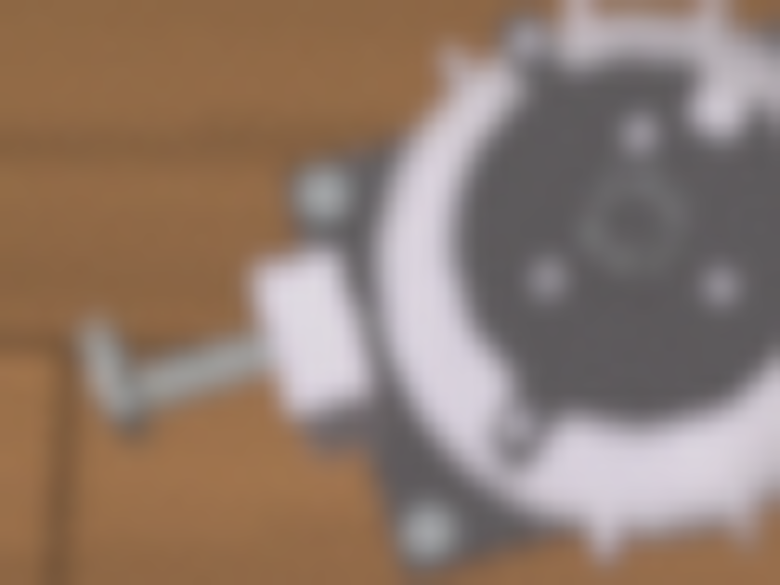

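View pics/sideb.png

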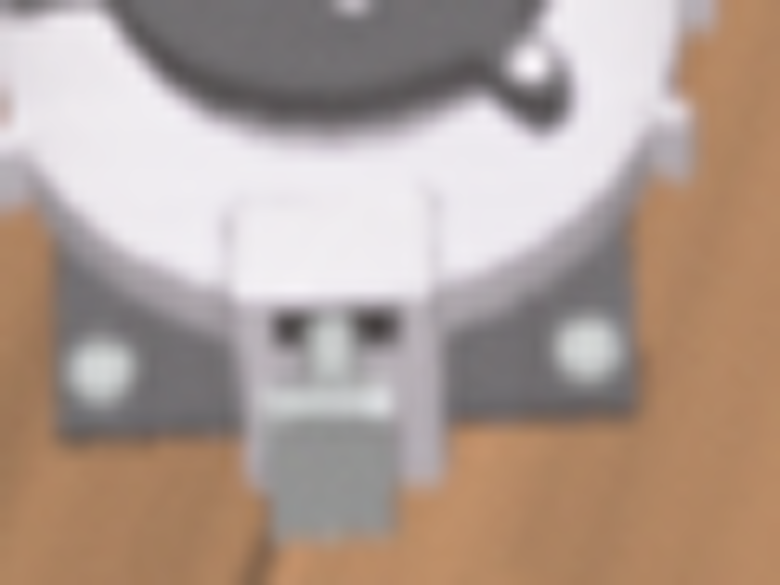

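```bash
cat > hd.py <<'E'
from h import *
C=np.array([.6217,.0896]);yaw=-1.2298
hx=np.array([np.cos(yaw),np.sin(yaw)]);hy=np.array([-hx[1],hx[0]])
def hf(X): d=np.asarray(X)[:2]-C; return np.array([d@hx,d@hy])*1000
def wf(x,y): return C+hx*x+hy*y
E
python3 - <<'E'
from hd import *
zt=lambda u,v:((u+.5)/13-.5+195,(v+.5)/13-.5+170)
zs=lambda u,v:((u+.5)/13-.5+205,(v+.5)/13-.5+210)
def sh(l,X): print(l,X.round(4),hf(X).round(1))
sh("tabtop side",onz("side",zs(330,400),.112))
sh(" l",onz("side",zs(268,400),.112));sh(" r",onz("side",zs(392,400),.112))
sh("tabbottom out?",onz("side",zs(330,535),.068))
sh("rod side",onz("side",zs(330,345),.074))
sh("rod top a",onz("top",zt(250,356),.074));sh("rod top b",onz("top",zt(155,388),.074))
sh("tab top end a",onz("top",zt(95,325),.112));sh("tab top end b",onz("top",zt(125,415),.112))
for q in [(255,272),(335,252),(370,390),(290,415)]: sh("blk T",onz("top",zt(*q),.082))
for q in [(235,200),(428,200),(240,296),(428,296)]: sh("blk S",onz("side",zs(*q),.082))
sh("nut T",onz("top",zt(634,220),.094))
c,d=ray("top",(256,192));print(c); print(ray("side",(256,192))[0])
E
```

```text
tabtop side [0.5704 0.2368 0.112 ] [-155.9    0.9]
 l [0.5824 0.2404 0.112 ] [-155.2   13.4]
 r [0.5583 0.2332 0.112 ] [-156.6  -11.7]
tabbottom out? [0.5706 0.2424 0.068 ] [-161.1    2.9]
rod side [0.5839 0.2018 0.074 ] [-118.3    1.8]
rod top a [0.5827 0.2    0.074 ] [-1.171e+02  1.000e-01]
rod top b [0.5725 0.227  0.074 ] [-145.9   -0.4]
tab top end a [0.5829 0.2401 0.112 ] [-154.8   13.8]
tab top end b [0.5574 0.2302 0.112 ] [-154.   -13.5]
blk T [0.6058 0.1989 0.082 ] [-108.3   21.5]
blk T [0.6123 0.1761 0.082 ] [-84.7  20.1]
blk T [0.5722 0.1642 0.082 ] [-86.9 -21.7]
blk T [0.5643 0.1868 0.082 ] [-110.8  -21.6]
blk S [0.6129 0.1776 0.082 ] [-85.9  21.1]
blk S [0.5734 0.166  0.082 ] [-88.1 -19.9]
blk S [0.6039 0.2003 0.082 ] [-110.3   20.3]
blk S [0.566  0.1891 0.082 ] [-112.4  -19.3]
nut T [0.6216 0.0899 0.094 ] [-0.3 -0. ]
[0.27996032 0.02807701 1.63930527]
[0.30528184 0.8777129  1.21253284]
```

Call:
move_arm --series '[{"x":-3.3,"z":-4.5},{"x":-3.3,"z":-4.5},{"x":-3.3,"z":-4.5},{"x":-3.3,"z":-4.5},{"x":-3.3,"z":-4.5},{"x":-3.3,"z":-4.5},{"x":-3.3,"z":-4.5},{"x":-3.3,"z":-4.5},{"x":-3.3,"z":-4.5},{"x":-3.3,"z":-4.5},{"x":-3.3,"z":-4.5},{"x":-3.3,"z":-4.5}]' --jaw 0 --newtons 20

```text
invalid input
```

Call:
move_arm --series '[{"ry":0.17},{"ry":0.17},{"ry":0.17},{"ry":0.17},{"ry":0.17},{"ry":0.17},{"ry":0.17}]'

```text
invalid input
```

Call:
move_arm --series '[{"x":-3.3,"y":0,"z":-4.5,"rx":0,"ry":0,"rz":0},{"x":-3.3,"y":0,"z":-4.5,"rx":0,"ry":0,"rz":0},{"x":-3.3,"y":0,"z":-4.5,"rx":0,"ry":0,"rz":0},{"x":-3.3,"y":0,"z":-4.5,"rx":0,"ry":0,"rz":0},{"x":-3.3,"y":0,"z":-4.5,"rx":0,"ry":0,"rz":0},{"x":-3.3,"y":0,"z":-4.5,"rx":0,"ry":0,"rz":0}]' --jaw 0 --newtons 20

```text
clock: 0.85
position: [0.4012, 0.3039, 0.221]
ee_rot: [-1.352, -0.952, 0.959]
force: [1.2, 0.2, 0.0]
width: 0.396
```

Call:
move_arm --series '[{"x":-4,"y":0,"z":-4.6,"rx":0,"ry":0,"rz":0},{"x":-3.4,"y":0,"z":-4.6,"rx":0,"ry":0,"rz":0},{"x":-3.4,"y":0,"z":-4.6,"rx":0,"ry":0,"rz":0},{"x":-3.4,"y":0,"z":-4.6,"rx":0,"ry":0,"rz":0},{"x":-3.4,"y":0,"z":-4.6,"rx":0,"ry":0,"rz":0},{"x":0,"y":0,"z":0,"rx":0,"ry":0.17,"rz":0},{"x":0,"y":0,"z":0,"rx":0,"ry":0.17,"rz":0},{"x":0,"y":0,"z":0,"rx":0,"ry":0.17,"rz":0},{"x":0,"y":0,"z":0,"rx":0,"ry":0.17,"rz":0},{"x":0,"y":0,"z":0,"rx":0,"ry":0.17,"rz":0},{"x":0,"y":0,"z":0,"rx":0,"ry":0.17,"rz":0},{"x":0,"y":0,"z":0,"rx":0,"ry":0.17,"rz":0}]'

```text
clock: 2.35
position: [0.5627, 0.0451, 0.218]
ee_rot: [-1.577, 0.011, 0.002]
force: [-0.8, 0.6, -0.4]
width: 0.005
```

```bash
cat > go.py <<'E'
import sys
from hd import *
from scipy.spatial.transform import Rotation as R
o=arm.observe();M=R.from_rotvec(o["ee_rot"]).as_matrix()
print("t",o["clock"],"pos",o["position"].round(4),"yaw",np.degrees(np.arctan2(M[1,0],M[0,0])).round(2),"F",o["force"].round(2),"j",o["joints"].round(2),"w",round(o["width"],3))
print("tool x,y,z in world",M.round(3).tolist())
p=o["position"];print("head frame",hf(p).round(1),"polar",round(1000*np.hypot(*(p[:2]-C)),1),np.degrees(np.arctan2(*(p[:2]-C)[::-1])).round(1))
if len(sys.argv)>4:
    t=np.array(list(map(float,sys.argv[1:4])));y=float(sys.argv[4])
    print("delta tool cm",(100*M.T@(t-p)).round(2),"ry",-np.radians((y-np.degrees(np.arctan2(M[1,0],M[0,0]))+180)%360-180).round(3) if 0 else round(-np.radians((y-np.degrees(np.arctan2(M[1,0],M[0,0]))+180)%360-180),3))
    print("tilt corr rotvec tool", (R.from_matrix(M).inv()*R.from_matrix(np.array([[np.cos(np.radians(y)),0,-np.sin(np.radians(y))],[np.sin(np.radians(y)),0,np.cos(np.radians(y))],[0,-1,0]]))).as_rotvec().round(3))
E
python3 go.py .5888 .023 .15 1
```

```text
t 2.35 pos [0.5627 0.0451 0.218 ] yaw -0.31 F [-0.76  0.61 -0.39] j [-0.59  0.37  0.56  1.76 -0.22  1.08  0.04] w 0.005
tool x,y,z in world [[1.0, -0.008, 0.005], [-0.005, -0.006, 1.0], [-0.008, -1.0, -0.006]]
head frame [ 22.2 -70.5] polar 73.9 -142.9
delta tool cm [ 2.67  6.79 -2.15] ry -0.023
tilt corr rotvec tool [ 0.006 -0.023 -0.008]
```

Call:
move_arm --series '[{"x":2.6,"y":0,"z":-2.1,"rx":0.006,"ry":-0.02,"rz":-0.008},{"x":0,"y":3,"z":0,"rx":0,"ry":0,"rz":0},{"x":0,"y":3,"z":0,"rx":0,"ry":0,"rz":0},{"x":0,"y":3,"z":0,"rx":0,"ry":0,"rz":0},{"x":0,"y":2.5,"z":0,"rx":0,"ry":0,"rz":0},{"x":0,"y":0,"z":0,"rx":0,"ry":0,"rz":0}]'

```text
clock: 3.1
position: [0.5882, 0.0244, 0.0982]
ee_rot: [-1.571, -0.008, 0.013]
force: [0.0, 0.0, -0.0]
width: 0.002
```

```bash
python3 go.py .5888 .023 .077 1; python3 - <<'E'
from h import *
a=arm.get_image("top")[150:230,190:300];b=arm.get_image("side")[165:260,180:280]
cv2.imwrite("pics/t2.png",np.hstack([cv2.resize(a,(396,400),interpolation=3),cv2.resize(b,(400,400),interpolation=3)]))
E
```

```text
t 3.1 pos [0.5882 0.0244 0.0982] yaw 0.77 F [ 0.03  0.   -0.01] j [-0.47  0.54  0.49  1.83 -0.33  0.85  0.19] w 0.002
tool x,y,z in world [[1.0, -0.003, -0.014], [0.014, -0.001, 1.0], [-0.003, -1.0, -0.0]]
head frame [ 50.3 -53.3] polar 73.3 -117.2
delta tool cm [ 0.06  2.12 -0.14] ry -0.004
tilt corr rotvec tool [ 0.    -0.004 -0.003]
```

View pics/t2.png

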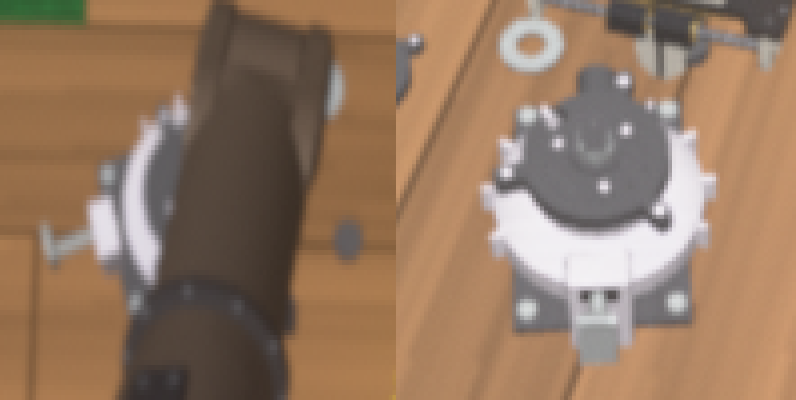

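Call:
move_arm --series '[{"x":0,"y":1.1,"z":-0.1,"rx":0,"ry":0,"rz":0},{"x":0,"y":1.0,"z":0,"rx":0,"ry":0,"rz":0},{"x":0,"y":0,"z":0,"rx":0,"ry":0,"rz":0},{"x":0.2,"y":0,"z":0,"rx":0,"ry":0,"rz":0},{"x":0.2,"y":0,"z":0,"rx":0,"ry":0,"rz":0}]'

```text
clock: 3.82
position: [0.5959, 0.0235, 0.0807]
ee_rot: [-1.57, -0.015, 0.007]
force: [-0.6, -0.6, 0.2]
width: 0.007
```

```bash
python3 go.py .5888 .023 .077 1
```

```text
t 3.825 pos [0.5959 0.0235 0.0807] yaw 0.79 F [-0.63 -0.61  0.17] j [-0.46  0.57  0.48  1.83 -0.35  0.82  0.21] w 0.007
tool x,y,z in world [[1.0, 0.005, -0.014], [0.014, 0.001, 1.0], [0.005, -1.0, 0.001]]
head frame [ 53.7 -46.4] polar 71.0 -111.3
delta tool cm [-0.71  0.36 -0.04] ry -0.004
tilt corr rotvec tool [-0.001 -0.004  0.005]
```

Call:
move_arm --series '[{"x":0,"y":0.4,"z":0,"rx":0,"ry":0,"rz":0},{"x":0.1,"y":0,"z":0,"rx":0,"ry":0,"rz":0}]'

```text
clock: 4.08
position: [0.5973, 0.0236, 0.0766]
ee_rot: [-1.57, -0.015, 0.006]
force: [-0.3, 0.9, -0.0]
width: 0.006
```

Call:
move_arm --series '[{"x":0.1,"y":0,"z":0,"rx":0,"ry":0,"rz":0}]'

```text
clock: 4.2
position: [0.5984, 0.0236, 0.0767]
ee_rot: [-1.57, -0.015, 0.006]
force: [0.9, 0.3, -0.3]
width: 0.006
```

Call:
move_arm --series '[{"x":0.2,"y":0,"z":0,"rx":0,"ry":0,"rz":0}]'

```text
clock: 4.32
position: [0.6004, 0.0236, 0.0767]
ee_rot: [-1.57, -0.015, 0.006]
force: [-0.0, 1.0, -0.4]
width: 0.001
```

Call:
move_arm --series '[{"x":0.2,"y":0,"z":0,"rx":0,"ry":0,"rz":0}]'

```text
clock: 4.45
position: [0.6026, 0.0237, 0.0767]
ee_rot: [-1.57, -0.015, 0.006]
force: [0.6, -0.1, 0.7]
width: 0.005
```

Call:
move_arm --series '[{"x":0.2,"y":0,"z":0,"rx":0,"ry":0,"rz":0},{"x":0.2,"y":0,"z":0,"rx":0,"ry":0,"rz":0}]'

```text
clock: 4.7
position: [0.607, 0.0237, 0.0768]
ee_rot: [-1.57, -0.016, 0.006]
force: [-0.6, -0.3, -0.2]
width: 0.006
```

```bash
cat > look.py <<'E'
import sys
from h import *
b=arm.get_image("side");cv2.imwrite("pics/raw_%s.png"%sys.argv[1],b)
b=b[165:260,180:280]
cv2.imwrite("pics/%s.png"%sys.argv[1],cv2.resize(b,None,fx=6,fy=6,interpolation=3))
E
python3 look.py s3
```

```text
(no output)
```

View pics/s3.png

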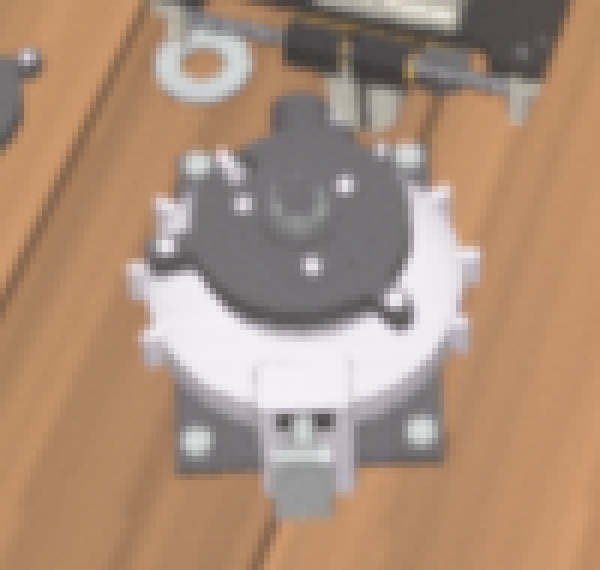

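```bash
python3 - <<'E'
from h import *
f=lambda X:((proj("side",X)-[180,165]+.5)*6-.5).round(0)
x,y,z=.607,.0237,.0768
for n,X in dict(tipc=(x,y,z-.019),tipL=(x+.019,y,z-.019),tipR=(x-.019,y,z-.019),tcp=(x,y,z),earscrew=(.6228,.0249,.079),ear_under=(.6228,.0249,.060),earend=(.6228,.0145,.076),tipLfront=(x+.019,y+.0095,z-.019),tipRfront=(x-.019,y+.0095,z-.019)).items(): print(n,f(X))
E
```

```text
tipc [373. 145.]
tipL [336. 137.]
tipR [409. 154.]
tcp [372. 122.]
earscrew [340. 114.]
ear_under [342. 137.]
earend [347. 102.]
tipLfront [330. 151.]
tipRfront [403. 168.]
```

```bash
python3 - <<'E'
from h import *
b=cv2.imread("pics/raw_s3.png")[165:200,225:260];a=cv2.imread("pics/side0.png")[165:200,225:260]
cv2.imwrite("pics/s3z.png",cv2.resize(np.hstack([a,b]),None,fx=11,fy=11,interpolation=0))
f=lambda X:((proj("side",X)-[225,165]+.5)*11-.5).round(0)
for t in range(-130,-50,10):
    t=np.radians(t);print(f((.6217+.054*np.cos(t),.0896+.054*np.sin(t),.076)), end=" ")
print()
x,y,z=.607,.0237,.0768
for dx in(-.019,0,.019):
  for zz in (.0578,.076,.1): print(dx,zz,f((x+dx,y+.0095,zz)))
E
```

```text
[231. 311.] [209. 289.] [183. 271.] [153. 257.] [121. 246.] [ 87. 241.] [ 52. 240.] [ 17. 244.] 
-0.019 0.0578 [245. 309.]
-0.019 0.076 [244. 268.]
-0.019 0.1 [242. 212.]
0 0.0578 [178. 293.]
0 0.076 [176. 252.]
0 0.1 [174. 196.]
0.019 0.0578 [111. 278.]
0.019 0.076 [109. 236.]
0.019 0.1 [105. 180.]
```

View pics/s3z.png

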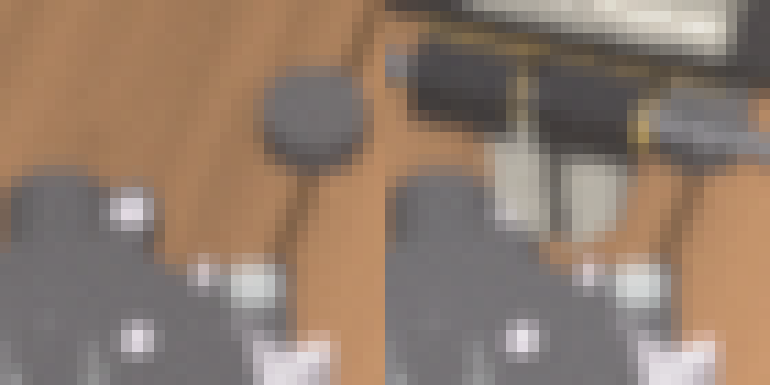

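```bash
python3 - <<'E'
from h import *
for z in(.0792,.1): print(z,((proj("side",(.5882,.0244+.0095,z))-[180,165])*[4,4.21]+[396,0]).round(0))
E
python3 -c "
import cv2
a=cv2.imread('pics/t2.png')[0:110,560:796];cv2.imwrite('pics/t2z.png',cv2.resize(a,None,fx=3,fy=3,interpolation=3))"
```

```text
0.0792 [662.  98.]
0.1 [662.  80.]
```

View pics/t2z.png

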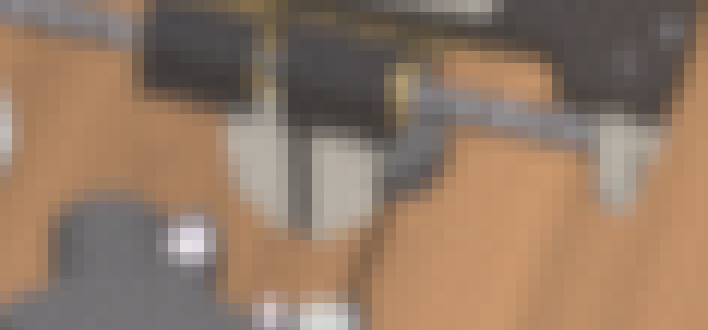

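Call:
move_arm --series '[{"x":-1.5,"y":0,"z":0,"rx":0,"ry":0,"rz":0},{"x":-0.8,"y":0,"z":0,"rx":0,"ry":0,"rz":0},{"x":0,"y":1.0,"z":0,"rx":0,"ry":0,"rz":0},{"x":0,"y":0,"z":0,"rx":0,"ry":0,"rz":0}]'

```text
clock: 5.25
position: [0.5845, 0.0235, 0.066]
ee_rot: [-1.57, -0.017, 0.006]
force: [-0.0, -0.0, -0.1]
width: 0.005
```

```bash
python3 go.py .5888 .023 .077 1;python3 look.py s4; python3 - <<'E'
from h import *
b=cv2.imread("pics/raw_s4.png")[160:210,215:275]
cv2.imwrite("pics/s4z.png",cv2.resize(b,None,fx=12,fy=12,interpolation=3))
E
```

```text
t 5.25 pos [0.5845 0.0235 0.066 ] yaw 0.8 F [-0.01 -0.02 -0.08] j [-0.46  0.57  0.47  1.87 -0.36  0.77  0.22] w 0.005
tool x,y,z in world [[1.0, 0.007, -0.014], [0.014, 0.001, 1.0], [0.007, -1.0, 0.001]]
head frame [ 49.8 -57.1] polar 75.8 -119.4
delta tool cm [ 0.44 -1.09 -0.06] ry -0.003
tilt corr rotvec tool [-0.001 -0.003  0.007]
```

View pics/s4z.png

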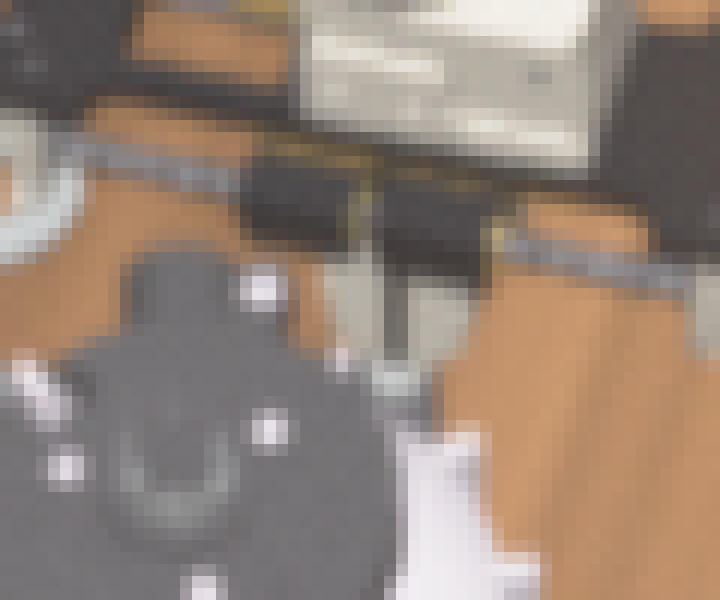

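Call:
move_arm --series '[{"x":0,"y":0.3,"z":0,"rx":0,"ry":0,"rz":0},{"x":0,"y":0.2,"z":0,"rx":0,"ry":0,"rz":0}]'

```text
clock: 5.55
position: [0.5857, 0.0234, 0.0613]
ee_rot: [-1.57, -0.018, 0.004]
force: [0.4, -0.6, 0.0]
width: 0.003
```

Call:
move_arm --series '[{"x":0,"y":0.2,"z":0,"rx":0,"ry":0,"rz":0},{"x":0,"y":0.2,"z":0,"rx":0,"ry":0,"rz":0}]'

```text
clock: 5.8
position: [0.5858, 0.0234, 0.057]
ee_rot: [-1.57, -0.018, 0.004]
force: [-0.5, 0.3, -0.4]
width: 0.008
```

Call:
move_arm --series '[{"x":0,"y":0.2,"z":0,"rx":0,"ry":0,"rz":0}]'

```text
clock: 5.92
position: [0.5859, 0.0233, 0.0549]
ee_rot: [-1.57, -0.018, 0.004]
force: [-0.7, -0.1, 1.0]
width: 0.004
```

Call:
move_arm --series '[{"x":0,"y":0.2,"z":0,"rx":0,"ry":0,"rz":0}]'

```text
clock: 6.05
position: [0.5859, 0.0233, 0.0527]
ee_rot: [-1.57, -0.018, 0.004]
force: [-0.1, 0.1, -0.1]
width: 0.005
```

Call:
move_arm --series '[{"x":0,"y":0,"z":0,"rx":0,"ry":0,"rz":0}]'

```text
clock: 6.18
position: [0.5858, 0.0234, 0.0526]
ee_rot: [-1.57, -0.017, 0.004]
force: [1.5, 0.4, -0.4]
width: 0.003
```

```bash
python3 go.py;python3 look.py s5; python3 - <<'E'
from h import *
b=cv2.imread("pics/raw_s5.png")[160:210,215:275]
cv2.imwrite("pics/s5z.png",cv2.resize(b,None,fx=12,fy=12,interpolation=3))
E
```

```text
t 6.175 pos [0.5858 0.0234 0.0526] yaw 0.8 F [ 1.55  0.37 -0.44] j [-0.45  0.59  0.46  1.88 -0.37  0.74  0.23] w 0.003
tool x,y,z in world [[1.0, 0.008, -0.014], [0.014, 0.001, 1.0], [0.008, -1.0, 0.0]]
head frame [ 50.4 -56. ] polar 75.3 -118.5
```

View pics/s5z.png

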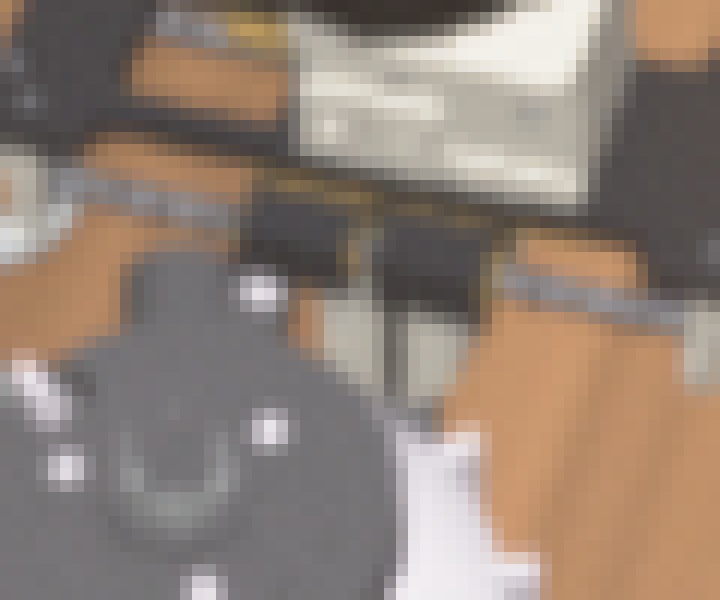

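Call:
move_arm --series '[{"x":0.2,"y":0.3,"z":0,"rx":0,"ry":0,"rz":0},{"x":0.2,"y":0,"z":0,"rx":0,"ry":0,"rz":0},{"x":0.2,"y":0,"z":0,"rx":0,"ry":0,"rz":0}]'

```text
clock: 6.6
position: [0.5924, 0.0235, 0.0496]
ee_rot: [-1.57, -0.018, 0.004]
force: [-0.3, 0.4, 0.1]
width: 0.004
```

Call:
move_arm --series '[{"x":0.2,"y":0,"z":0,"rx":0,"ry":0,"rz":0},{"x":0.2,"y":0,"z":0,"rx":0,"ry":0,"rz":0}]'

```text
clock: 6.85
position: [0.5968, 0.0236, 0.0497]
ee_rot: [-1.57, -0.018, 0.004]
force: [0.4, 0.1, 0.4]
width: 0.006
```

Call:
move_arm --series '[{"x":0.1,"y":0,"z":0,"rx":0,"ry":0,"rz":0}]'

```text
clock: 6.98
position: [0.5977, 0.0235, 0.0497]
ee_rot: [-1.57, -0.018, 0.004]
force: [-1.7, -0.5, 1.0]
width: 0.002
```

Call:
move_arm --series '[{"x":0.2,"y":0,"z":0,"rx":0,"ry":0,"rz":0}]'

```text
clock: 7.1
position: [0.5992, 0.0235, 0.0496]
ee_rot: [-1.57, -0.017, 0.005]
force: [-1.9, -0.3, 0.9]
width: 0.006
```

Call:
move_arm --series '[{"x":0.2,"y":0,"z":0,"rx":0,"ry":0,"rz":0}]'

```text
clock: 7.22
position: [0.6011, 0.0234, 0.0496]
ee_rot: [-1.57, -0.016, 0.005]
force: [-2.3, -0.6, 2.2]
width: 0.003
```

Call:
move_arm --series '[{"x":0.33,"y":0,"z":-0.12,"rx":0,"ry":-0.05,"rz":0},{"x":0.33,"y":0,"z":-0.12,"rx":0,"ry":-0.05,"rz":0},{"x":0.33,"y":0,"z":-0.12,"rx":0,"ry":-0.05,"rz":0},{"x":0.33,"y":0,"z":-0.12,"rx":0,"ry":-0.05,"rz":0}]'

```text
clock: 7.72
position: [0.6143, 0.0204, 0.0495]
ee_rot: [-1.563, -0.177, 0.169]
force: [-2.0, 0.4, 1.5]
width: 0.005
```

```bash
cat >> go.py <<'E'
u=M[:2,0];n=np.array([-u[1],u[0]]);r=p[:2]-C;print("in tool: tang %.1f rad %.1f"%(1000*r@u,-1000*r@n))
E
python3 go.py; python3 look.py s6
```

```text
t 7.725 pos [0.6143 0.0204 0.0495] yaw 12.62 F [-1.98  0.43  1.55] j [-0.39  0.63  0.39  1.8  -0.33  0.77  0.4 ] w 0.005
tool x,y,z in world [[0.976, 0.005, -0.219], [0.219, 0.001, 0.976], [0.005, -1.0, 0.0]]
head frame [ 62.7 -30.1] polar 69.6 -96.1
in tool: tang -22.4 rad 65.9
```

View pics/s6.png

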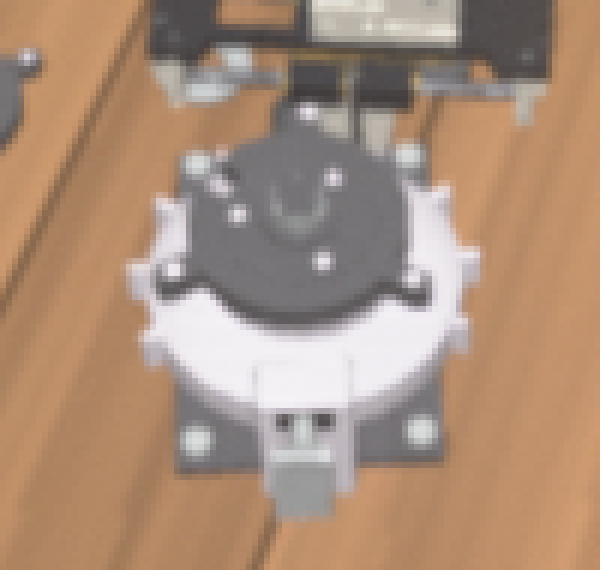

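Call:
move_arm --series '[{"x":0.5,"y":0,"z":-0.16,"rx":0,"ry":-0.09,"rz":0},{"x":0.6,"y":0,"z":-0.2,"rx":0,"ry":-0.1,"rz":0},{"x":0.6,"y":0,"z":-0.2,"rx":0,"ry":-0.1,"rz":0},{"x":0.6,"y":0,"z":-0.2,"rx":0,"ry":-0.1,"rz":0},{"x":0.6,"y":0,"z":-0.2,"rx":0,"ry":-0.1,"rz":0}]'

```text
clock: 8.4
position: [0.6445, 0.023, 0.0493]
ee_rot: [-1.496, -0.568, 0.563]
force: [-2.6, -0.8, 0.7]
width: 0.008
```

```bash
python3 go.py
```

```text
t 8.4 pos [0.6445 0.023  0.0493] yaw 41.4 F [-2.64 -0.85  0.72] j [-0.29  0.65  0.26  1.71 -0.22  0.8   0.79] w 0.008
tool x,y,z in world [[0.75, 0.003, -0.661], [0.661, 0.001, 0.75], [0.003, -1.0, -0.002]]
head frame [70.3 -0.8] polar 70.4 -71.1
in tool: tang -26.9 rad 65.0
```

Call:
move_arm --series '[{"x":0.65,"y":0,"z":-0.24,"rx":0,"ry":-0.1,"rz":0},{"x":0.65,"y":0,"z":-0.24,"rx":0,"ry":-0.1,"rz":0},{"x":0.65,"y":0,"z":-0.24,"rx":0,"ry":-0.1,"rz":0},{"x":0.65,"y":0,"z":-0.24,"rx":0,"ry":-0.1,"rz":0},{"x":0.65,"y":0,"z":-0.24,"rx":0,"ry":-0.1,"rz":0}]'

```text
clock: 9.02
position: [0.6737, 0.0399, 0.0489]
ee_rot: [-1.353, -0.958, 0.956]
force: [-1.1, -1.3, 1.3]
width: 0.003
```

```bash
python3 go.py; python3 look.py s7
```

```text
t 9.025 pos [0.6737 0.0399 0.0489] yaw 70.63 F [-1.13 -1.25  1.35] j [-0.22  0.68  0.12  1.62 -0.1   0.84  1.18] w 0.003
tool x,y,z in world [[0.332, 0.002, -0.943], [0.943, -0.001, 0.332], [-0.001, -1.0, -0.002]]
head frame [64.2 32.4] polar 71.9 -43.7
in tool: tang -29.6 rad 65.5
```

View pics/s7.png

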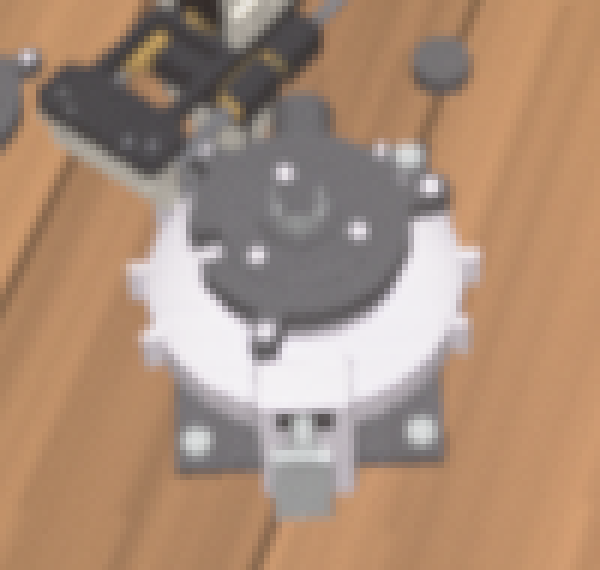

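```bash
cat > ang.py <<'E'
import sys
from hd import *
# args: u,v,offsetdeg  zoom6 coords
for a in sys.argv[1:]:
    u,v,o=map(float,a.split(","))
    X=onz("side",((u+.5)/6-.5+180,(v+.5)/6-.5+165),.079 if o not in(0,) else .076)
    d=X[:2]-C;print(X.round(4),"r",round(1000*np.hypot(*d),1),"notch angle",round((np.degrees(np.arctan2(d[1],d[0]))-o+360)%360,1))
print("target ~",(np.degrees(yaw)+180))
E
python3 ang.py 267,333,60 430,187,180 203,150,300
```

```text
[0.615  0.1592 0.079 ] r 69.9 notch angle 35.5
[0.5671 0.0559 0.079 ] r 64.2 notch angle 31.7
[0.6801 0.0656 0.079 ] r 63.2 notch angle 37.7
target ~ 109.53765035481136
```

Call:
move_arm --series '[{"x":0.66,"y":0,"z":-0.24,"rx":0,"ry":-0.1,"rz":0},{"x":0.66,"y":0,"z":-0.26,"rx":0,"ry":-0.1,"rz":0},{"x":0.66,"y":0,"z":-0.26,"rx":0,"ry":-0.1,"rz":0},{"x":0.66,"y":0,"z":-0.26,"rx":0,"ry":-0.1,"rz":0},{"x":0.66,"y":0,"z":-0.26,"rx":0,"ry":-0.1,"rz":0}]'

```text
clock: 9.7
position: [0.692, 0.0681, 0.0487]
ee_rot: [-1.131, -1.331, 1.333]
force: [0.2, -1.5, 2.0]
width: 0.008
```

```bash
python3 go.py; python3 look.py s8
```

```text
t 9.7 pos [0.692  0.0681 0.0487] yaw 99.57 F [ 0.22 -1.52  1.95] j [-0.17  0.71 -0.01  1.55  0.01  0.88  1.55] w 0.008
tool x,y,z in world [[-0.166, 0.003, -0.986], [0.986, -0.004, -0.166], [-0.005, -1.0, -0.002]]
head frame [43.8 59.1] polar 73.5 -17.0
in tool: tang -32.9 rad 65.8
```

View pics/s8.png

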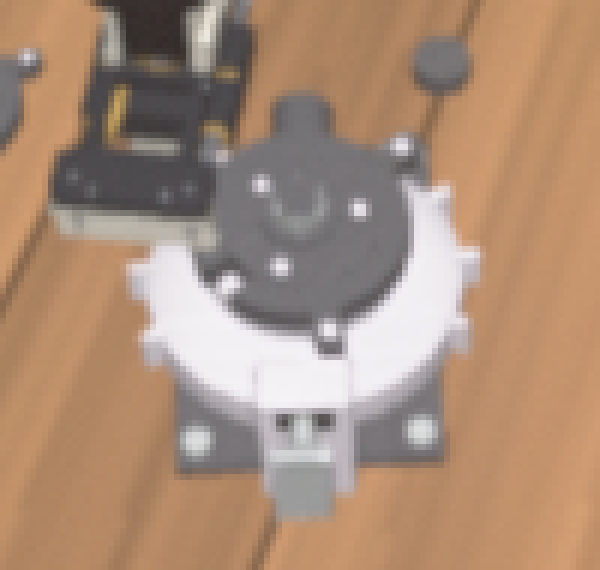

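```bash
python3 ang.py 328,330,60 402,147,180
```

```text
[0.5883 0.1495 0.079 ] r 68.6 notch angle 59.1
[0.5874 0.0362 0.079 ] r 63.5 notch angle 57.2
target ~ 109.53765035481136
```

Call:
move_arm --series '[{"x":0.66,"y":0,"z":-0.28,"rx":0,"ry":-0.08,"rz":0},{"x":0.66,"y":0,"z":-0.28,"rx":0,"ry":-0.08,"rz":0},{"x":0.66,"y":0,"z":-0.28,"rx":0,"ry":-0.08,"rz":0},{"x":0.66,"y":0,"z":-0.28,"rx":0,"ry":-0.08,"rz":0},{"x":0.66,"y":0,"z":-0.28,"rx":0,"ry":-0.08,"rz":0}]'

```text
clock: 10.38
position: [0.6954, 0.1008, 0.0481]
ee_rot: [-0.896, -1.608, 1.617]
force: [0.4, -1.4, 1.1]
width: 0.006
```

```bash
python3 go.py; python3 look.py s9
```

```text
t 10.375 pos [0.6954 0.1008 0.0481] yaw 122.26 F [ 0.37 -1.42  1.08] j [-0.16  0.72 -0.11  1.53  0.1   0.89  1.83] w 0.006
tool x,y,z in world [[-0.534, 0.004, -0.846], [0.846, -0.007, -0.534], [-0.008, -1.0, 0.0]]
head frame [14.1 73.2] polar 74.6 8.6
in tool: tang -29.9 rad 68.3
```

View pics/s9.png

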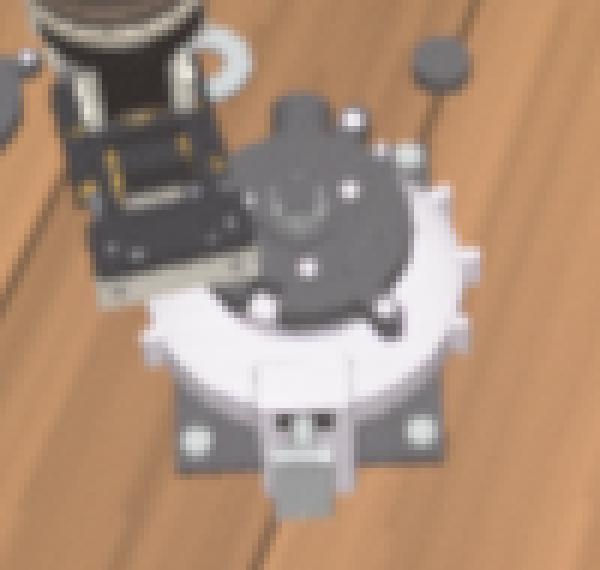

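```bash
python3 ang.py 387,307,60 352,119,180 263,303,0
```

```text
[0.5658 0.1293 0.079 ] r 68.5 notch angle 84.6
[0.6162 0.0265 0.079 ] r 63.4 notch angle 85.0
[0.6232 0.1417 0.076 ] r 52.1 notch angle 88.4
target ~ 109.53765035481136
```

Call:
move_arm --series '[{"x":0.64,"y":0,"z":-0.22,"rx":0,"ry":-0.08,"rz":0},{"x":0.64,"y":0,"z":-0.22,"rx":0,"ry":-0.08,"rz":0},{"x":0.5,"y":0,"z":-0.18,"rx":0,"ry":-0.07,"rz":0},{"x":0.2,"y":0,"z":-0.06,"rx":0,"ry":-0.03,"rz":0}]'

```text
clock: 10.92
position: [0.6903, 0.1197, 0.0482]
ee_rot: [-0.715, -1.78, 1.789]
force: [1.0, -0.6, 0.6]
width: 0.007
```

```bash
python3 go.py; python3 look.py s10
```

```text
t 10.925 pos [0.6903 0.1197 0.0482] yaw 136.84 F [ 1.04 -0.64  0.6 ] j [-0.15  0.72 -0.17  1.53  0.16  0.89  2.01] w 0.007
tool x,y,z in world [[-0.729, 0.007, -0.684], [0.684, -0.008, -0.729], [-0.011, -1.0, 0.001]]
head frame [-5.4 74.7] polar 74.9 23.7
in tool: tang -29.4 rad 68.8
```

View pics/s10.png

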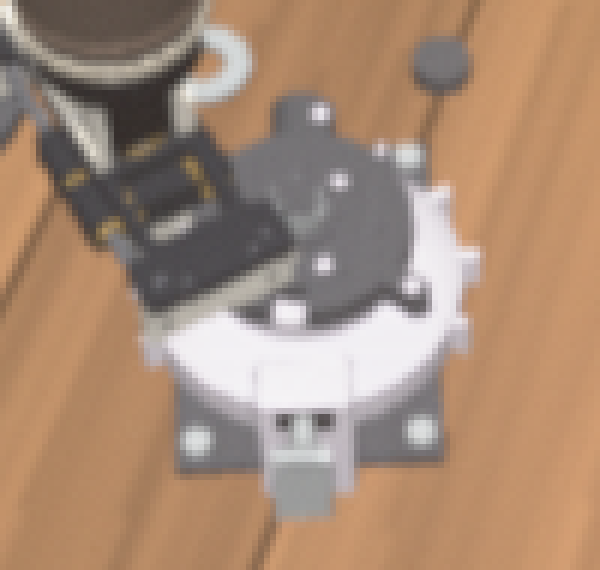

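```bash
python3 ang.py 412,287,60 319,112,180 290,312,0; python3 - <<'E'
from hd import *
for lat in(-.0005,.0005,.0015):
  X=wf(-.050,lat);print(((proj("side",(X[0],X[1],.076))-[180,165]+.5)*6-.5).round(1))
E
```

```text
[0.558 0.115 0.079] r 68.6 notch angle 98.3
[0.6332 0.0269 0.079 ] r 63.7 notch angle 100.4
[0.6094 0.143  0.076 ] r 54.8 notch angle 103.0
target ~ 109.53765035481136
[304.1 303.7]
[302.  303.8]
[299.9 303.9]
```

Call:
move_arm --series '[{"x":0.25,"y":0,"z":-0.08,"rx":0,"ry":-0.03,"rz":0},{"x":0.25,"y":0,"z":-0.08,"rx":0,"ry":-0.03,"rz":0},{"x":0.15,"y":0,"z":-0.05,"rx":0,"ry":-0.02,"rz":0}]'

```text
clock: 11.35
position: [0.6872, 0.1254, 0.0482]
ee_rot: [-0.651, -1.833, 1.842]
force: [0.6, -1.0, 0.4]
width: 0.002
```

```bash
python3 go.py; python3 look.py s11; python3 - <<'E'
from h import *
b=cv2.imread("pics/raw_s11.png")[175:245,210:265]
cv2.imwrite("pics/s11z.png",cv2.resize(b,None,fx=8,fy=8,interpolation=3))
E
```

```text
t 11.35 pos [0.6872 0.1254 0.0482] yaw 141.53 F [ 0.55 -0.97  0.39] j [-0.14  0.72 -0.2   1.54  0.18  0.89  2.07] w 0.002
tool x,y,z in world [[-0.783, 0.008, -0.622], [0.622, -0.008, -0.783], [-0.011, -1.0, 0.001]]
head frame [-11.8  73.7] polar 74.6 28.6
in tool: tang -29.0 rad 68.7
```

View pics/s11z.png

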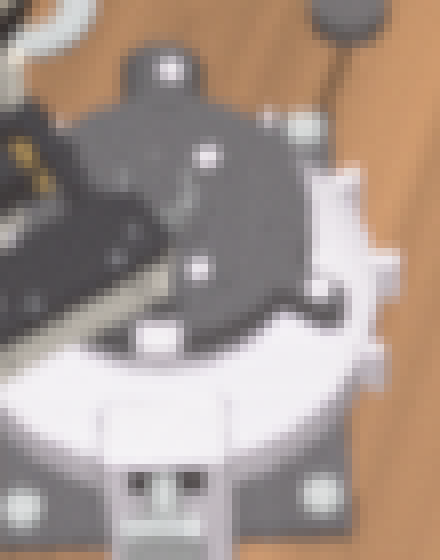

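Call:
move_arm --series '[{"x":0.17,"y":0,"z":-0.05,"rx":0,"ry":-0.02,"rz":0},{"x":0,"y":0,"z":0,"rx":0,"ry":0,"rz":0}]'

```text
clock: 11.65
position: [0.6859, 0.1273, 0.0481]
ee_rot: [-0.633, -1.847, 1.856]
force: [-0.0, 0.5, -0.3]
width: 0.004
```

```bash
python3 go.py; python3 look.py s12; python3 - <<'E'
from h import *
b=cv2.imread("pics/raw_s12.png")[175:245,210:265]
cv2.imwrite("pics/s12z.png",cv2.resize(b,None,fx=8,fy=8,interpolation=3))
E
```

```text
t 11.65 pos [0.6859 0.1273 0.0481] yaw 142.8 F [-0.    0.49 -0.3 ] j [-0.14  0.72 -0.2   1.54  0.18  0.89  2.08] w 0.004
tool x,y,z in world [[-0.797, 0.008, -0.605], [0.605, -0.008, -0.797], [-0.011, -1.0, 0.001]]
head frame [-14.   73.1] polar 74.5 30.4
in tool: tang -28.4 rad 68.8
```

View pics/s12z.png

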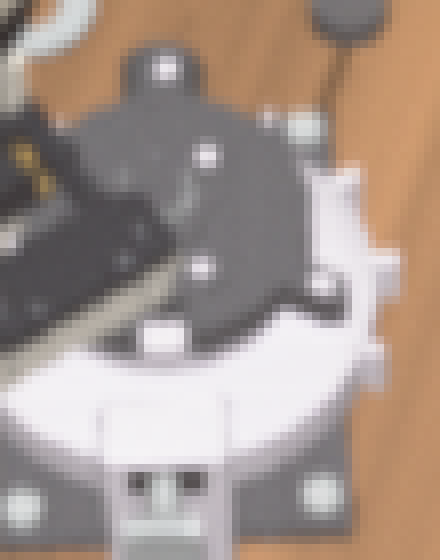

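Call:
move_arm --series '[{"x":-0.5,"y":0,"z":0,"rx":0,"ry":0,"rz":0},{"x":-1.0,"y":0,"z":0,"rx":0,"ry":0,"rz":0},{"x":0,"y":-4,"z":0,"rx":0,"ry":0,"rz":0},{"x":0,"y":-5,"z":0,"rx":0,"ry":0,"rz":0},{"x":0,"y":-5,"z":0,"rx":0,"ry":0,"rz":0},{"x":0,"y":0,"z":0,"rx":0,"ry":0.18,"rz":0},{"x":0,"y":0,"z":0,"rx":0,"ry":0.18,"rz":0},{"x":0,"y":0,"z":0,"rx":0,"ry":0.18,"rz":0},{"x":0,"y":0,"z":0,"rx":0,"ry":0.18,"rz":0},{"x":0,"y":0,"z":0,"rx":0,"ry":0.18,"rz":0},{"x":0,"y":0,"z":0,"rx":0,"ry":0.18,"rz":0}]'

```text
clock: 13.08
position: [0.7006, 0.1127, 0.1923]
ee_rot: [-1.306, -1.063, 1.065]
force: [0.6, -0.1, 0.2]
width: 0.002
```

```bash
python3 -c "
from hd import *
print(wf(-.183,.0005))"; python3 go.py .5606 .2619 .16 19.5
```

```text
[0.56097121 0.26223043]
t 13.075 pos [0.7006 0.1127 0.1923] yaw 78.67 F [ 0.64 -0.12  0.16] j [-0.27  0.6   0.05  1.38 -0.02  1.16  1.15] w 0.002
tool x,y,z in world [[0.196, 0.005, -0.981], [0.98, -0.008, 0.196], [-0.007, -1.0, -0.007]]
head frame [ 4.6 82.1] polar 82.2 16.4
delta tool cm [11.9   3.03 16.68] ry 1.033
tilt corr rotvec tool [ 0.01   1.033 -0.003]
in tool: tang 38.2 rad 72.8
```

Call:
move_arm --series '[{"x":3.0,"y":0,"z":4.2,"rx":0,"ry":0,"rz":0},{"x":3.0,"y":0,"z":4.2,"rx":0,"ry":0,"rz":0},{"x":3.0,"y":0,"z":4.2,"rx":0,"ry":0,"rz":0},{"x":2.9,"y":0,"z":4.1,"rx":0,"ry":0,"rz":0},{"x":0,"y":0,"z":0,"rx":0.01,"ry":0.175,"rz":0},{"x":0,"y":0,"z":0,"rx":0,"ry":0.175,"rz":0},{"x":0,"y":0,"z":0,"rx":0,"ry":0.175,"rz":0},{"x":0,"y":0,"z":0,"rx":0,"ry":0.175,"rz":0},{"x":0,"y":0,"z":0,"rx":0,"ry":0.175,"rz":0},{"x":0,"y":0,"z":0,"rx":0,"ry":0.15,"rz":0}]'

```text
clock: 14.32
position: [0.5608, 0.2643, 0.19]
ee_rot: [-1.563, -0.239, 0.248]
force: [-0.1, -0.1, 0.0]
width: 0.004
```

```bash
python3 go.py .5606 .2619 .16 19.5; python3 - <<'E'
from h import *
a=arm.get_image("top");b=arm.get_image("side")
cv2.imwrite("pics/raw_s13.png",b);cv2.imwrite("pics/raw_t13.png",a)
a=a[150:230,190:300];b=b[165:260,180:280]
cv2.imwrite("pics/t13.png",np.hstack([cv2.resize(a,(396,400),interpolation=3),cv2.resize(b,(400,400),interpolation=3)]))
E
```

```text
t 14.325 pos [0.5608 0.2643 0.19  ] yaw 17.78 F [-0.15 -0.06  0.01] j [-0.71  0.46  0.27  1.64 -0.13  1.06 -0.1 ] w 0.004
tool x,y,z in world [[0.952, -0.005, -0.305], [0.305, -0.006, 0.952], [-0.007, -1.0, -0.005]]
head frame [-185.1    1. ] polar 185.1 109.2
delta tool cm [-0.07  3.01 -0.21] ry -0.03
tilt corr rotvec tool [ 0.005 -0.03  -0.007]
in tool: tang -4.7 rad -185.0
```

View pics/t13.png

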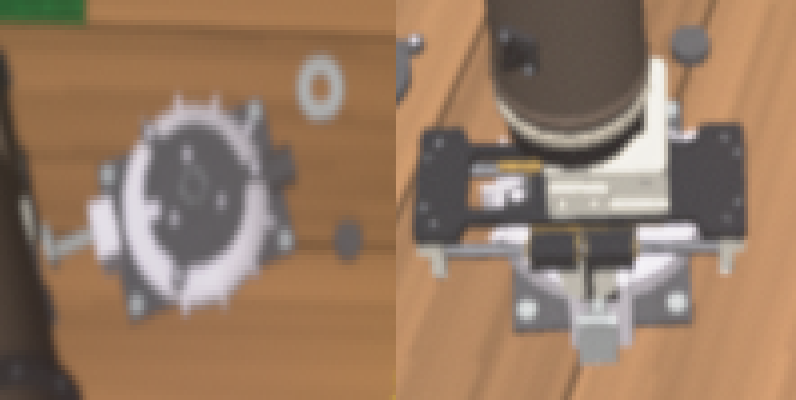

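```bash
python3 - <<'E'
from hd import *
a=cv2.imread("pics/raw_t13.png")[172:212,194:264]
cv2.imwrite("pics/t13z.png",cv2.resize(a,None,fx=11,fy=11,interpolation=3))
for z in(.171,.19,.2):print(z,((proj("side",(.5608,.2643,z))-[180,165])*[4,4.21]+[396,0]).round(0))
b=cv2.imread("pics/raw_s13.png")[210:260,200:265]
cv2.imwrite("pics/s13z.png",cv2.resize(b,None,fx=11,fy=11,interpolation=3))
E
```

```text
0.171 [592. 306.]
0.19 [591. 288.]
0.2 [590. 279.]
```

View pics/t13z.png

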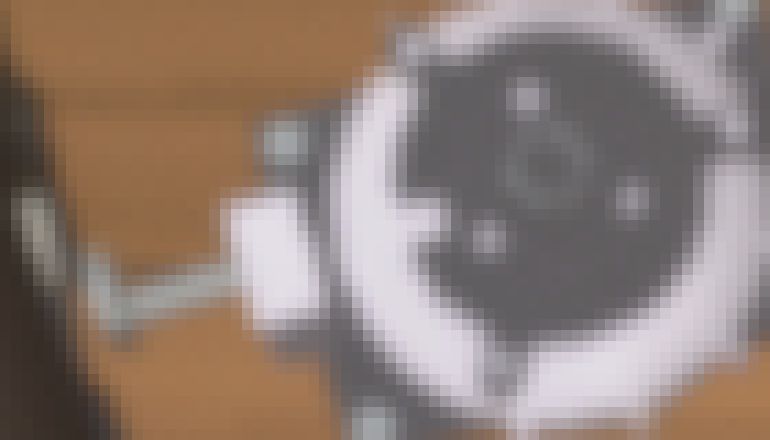

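View pics/s13z.png

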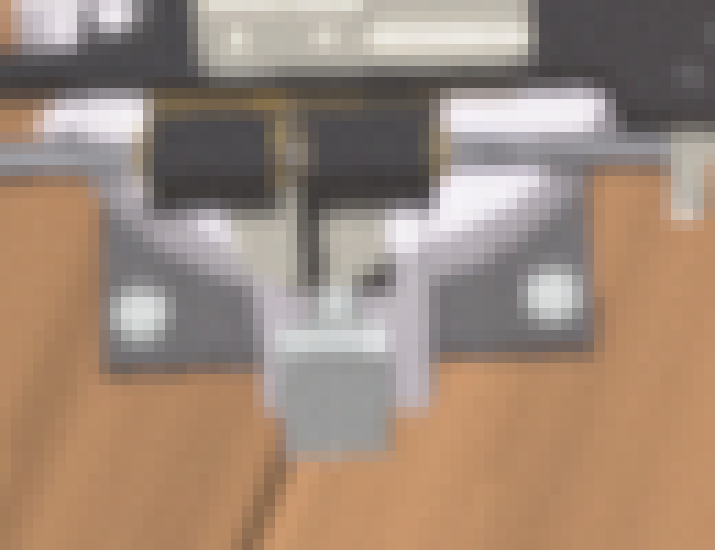

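```bash
python3 - <<'E'
from hd import *
a=cv2.imread("pics/raw_t13.png");g=cv2.cvtColor(a,cv2.COLOR_BGR2GRAY)
print(a[186:197,226:240].mean(2).astype(int))
print(g[192:202,200:220])
zt=lambda u,v:((u+.5)/11-.5+194,(v+.5)/11-.5+172)
for n,q,z in [("notch in",(430,220),.076),("notch mid",(420,222),.076),("rod",(145,295),.074),("rod",(220,273),.074)]:
    X=onz("top",zt(*q),z);print(n,X.round(4),hf(X).round(1))
for e,q in((60,(500,362)),(180,(735,150)),(300,(412,50))):
    X=onz("top",zt(*q),.079);d=X[:2]-C;print(hf(X).round(1),np.hypot(*d),np.degrees(np.arctan2(d[1],d[0]))-e)
E
```

```text
[[219 223 218 188 141 105  95  96  96  96  97  96  97 102]
 [221 223 216 184 136 103  96  96  96  97  97  97  98 104]
 [222 223 215 183 136 106 100 101  99  98  98  96  97 104]
 [223 223 218 194 151 128 127 125 111 101  97  97  97 100]
 [223 223 221 208 183 172 174 166 135 107  98  98  98  97]
 [223 223 223 219 210 208 209 195 155 116 101 105 110 103]
 [223 224 223 223 220 216 212 196 157 117 108 125 136 120]
 [222 224 224 223 219 204 188 169 136 110 113 140 155 135]
 [222 224 223 223 215 187 153 130 112 101 110 133 146 129]
 [221 224 223 222 213 182 140 109  99  97 101 111 117 110]
 [218 223 223 222 216 193 154 116  99  95  96  98  99  97]]
[[ 86 102 110 112 112 113 113 113 112 113 113 113 114 126 162 204 222 225
  225 224]
 [ 84 102 114 116 114 114 114 114 113 114 114 114 115 122 156 200 221 225
  225 225]
 [ 86 106 123 121 115 114 115 114 115 115 116 117 116 123 149 190 217 224
  225 225]
 [ 89 111 134 129 116 110 110 110 111 112 116 121 125 131 149 182 212 223
  225 225]
 [ 91 114 142 138 118 107 104 106 111 116 125 136 143 150 159 182 208 221
  224 224]
 [ 91 117 149 150 128 114 117 123 131 139 147 156 161 162 165 177 200 218
  223 224]
 [ 93 122 155 160 139 132 142 150 155 159 161 161 159 155 152 161 186 213
  222 224]
 [ 94 124 154 161 148 144 153 159 159 156 151 146 143 138 134 143 173 207
  220 221]
 [ 91 116 142 156 152 143 145 147 143 139 135 131 129 128 127 134 160 196
  209 204]
 [ 85 108 128 140 139 129 127 129 128 128 127 125 126 127 126 129 147 171
  176 168]]
notch in [0.6049 0.1299 0.076 ] [-43.6  -2.4]
notch mid [0.6041 0.1333 0.076 ] [-47.1  -2. ]
rod [0.5764 0.2262 0.074 ] [-143.9    3. ]
rod [0.5848 0.2009 0.074 ] [-117.3    2.5]
[-35.6 -57.1] 0.06735228832395279 107.58376182762476
[ 62.6 -11.7] 0.06370908220984041 -260.9989340500164
[-31.9  55.8] 0.06426565620408042 -250.67779582997184
```

Call:
move_arm --series '[{"x":0,"y":3,"z":0,"rx":0.005,"ry":-0.03,"rz":-0.007},{"x":0,"y":3,"z":0,"rx":0,"ry":0,"rz":0},{"x":0,"y":2.5,"z":0,"rx":0,"ry":0,"rz":0},{"x":0,"y":0,"z":0,"rx":0,"ry":0,"rz":0}]'

```text
clock: 14.92
position: [0.5624, 0.2642, 0.1037]
ee_rot: [-1.551, -0.285, 0.281]
force: [0.7, -0.2, 0.7]
width: 0.005
```

```bash
python3 go.py .5606 .2619 .098 19.5; python3 look.py s14
```

```text
t 14.925 pos [0.5624 0.2642 0.1037] yaw 20.68 F [ 0.71 -0.19  0.65] j [-0.68  0.55  0.23  1.73 -0.16  0.88 -0.02] w 0.005
tool x,y,z in world [[0.936, 0.002, -0.353], [0.353, 0.001, 0.936], [0.002, -1.0, 0.0]]
head frame [-184.4    2.5] polar 184.4 108.8
delta tool cm [-0.25  0.57 -0.15] ry 0.021
tilt corr rotvec tool [-0.001  0.021  0.002]
in tool: tang 6.1 rad -184.3
```

View pics/s14.png

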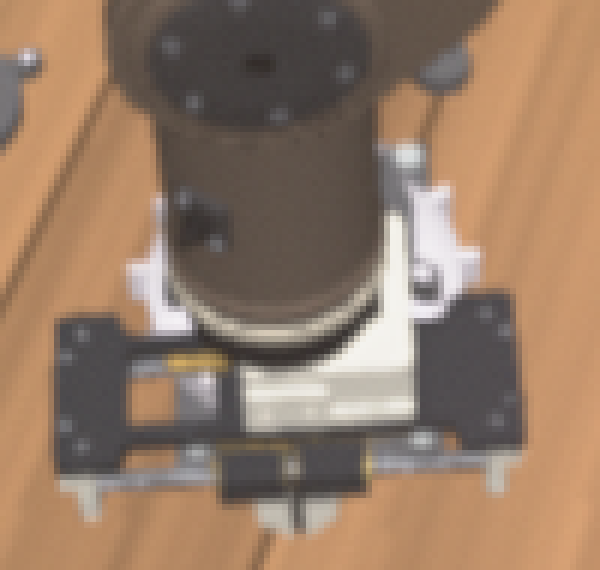

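Call:
move_arm --series '[{"x":-0.15,"y":0.6,"z":0,"rx":0,"ry":0.02,"rz":0},{"x":0,"y":0,"z":-0.4,"rx":0,"ry":0,"rz":0},{"x":0,"y":0,"z":-0.4,"rx":0,"ry":0,"rz":0},{"x":0,"y":0,"z":-0.2,"rx":0,"ry":0,"rz":0}]'

```text
clock: 15.48
position: [0.5674, 0.2546, 0.102]
ee_rot: [-1.551, -0.275, 0.26]
force: [-1.0, -0.6, 0.2]
width: 0.005
```

Call:
move_arm --series '[{"x":0,"y":0,"z":-0.15,"rx":0,"ry":0,"rz":0},{"x":0,"y":0,"z":-0.15,"rx":0,"ry":0,"rz":0}]'

```text
clock: 15.72
position: [0.5683, 0.2527, 0.1024]
ee_rot: [-1.549, -0.275, 0.261]
force: [-0.8, 4.3, -0.2]
width: 0.006
```

```bash
python3 go.py .5606 .2619 .098 19.5
```

```text
t 15.725 pos [0.5683 0.2527 0.1024] yaw 19.58 F [-0.75  4.28 -0.24] j [-0.66  0.55  0.23  1.74 -0.16  0.86 -0.02] w 0.006
tool x,y,z in world [[0.942, 0.008, -0.335], [0.335, 0.006, 0.942], [0.01, -1.0, 0.003]]
head frame [-171.5    4.2] polar 171.6 108.1
delta tool cm [-0.42  0.44  1.13] ry 0.001
tilt corr rotvec tool [-0.003  0.001  0.01 ]
in tool: tang 4.3 rad -171.5
```

Call:
move_arm --series '[{"x":0,"y":0,"z":-0.2,"rx":0,"ry":0,"rz":0},{"x":0,"y":0,"z":-0.2,"rx":0,"ry":0,"rz":0}]'

```text
clock: 15.98
position: [0.569, 0.2506, 0.1024]
ee_rot: [-1.547, -0.277, 0.262]
force: [-0.5, 4.0, 0.7]
width: 0.007
```

Call:
move_arm --series '[{"x":0,"y":0,"z":-0.25,"rx":0,"ry":0,"rz":0},{"x":0,"y":0,"z":-0.25,"rx":0,"ry":0,"rz":0},{"x":0,"y":0,"z":-0.25,"rx":0,"ry":0,"rz":0}]'

```text
clock: 16.35
position: [0.5714, 0.2437, 0.1024]
ee_rot: [-1.547, -0.277, 0.263]
force: [-1.3, 2.5, 0.5]
width: 0.008
```

```bash
python3 go.py .5606 .2619 .098 19.5
```

```text
t 16.35 pos [0.5714 0.2437 0.1024] yaw 19.73 F [-1.3   2.54  0.51] j [-0.65  0.55  0.23  1.74 -0.16  0.86  0.  ] w 0.008
tool x,y,z in world [[0.941, 0.007, -0.338], [0.338, 0.009, 0.941], [0.01, -1.0, 0.006]]
head frame [-162.     4.1] polar 162.1 108.1
delta tool cm [-0.4   0.44  2.08] ry 0.004
tilt corr rotvec tool [-0.006  0.004  0.01 ]
in tool: tang 4.7 rad -162.0
```

Call:
move_arm --series '[{"x":0,"y":0,"z":-0.25,"rx":0,"ry":0,"rz":0},{"x":0,"y":0,"z":-0.25,"rx":0,"ry":0,"rz":0},{"x":0,"y":0,"z":-0.25,"rx":0,"ry":0,"rz":0},{"x":0,"y":0,"z":-0.25,"rx":0,"ry":0,"rz":0}]'

```text
clock: 16.85
position: [0.575, 0.2334, 0.1023]
ee_rot: [-1.547, -0.277, 0.263]
force: [-1.8, 3.7, 0.4]
width: 0.006
```

Call:
move_arm --series '[{"x":0,"y":0,"z":-0.2,"rx":0,"ry":0,"rz":0},{"x":0,"y":0,"z":-0.2,"rx":0,"ry":0,"rz":0}]'

```text
clock: 17.1
position: [0.5765, 0.2293, 0.1023]
ee_rot: [-1.547, -0.277, 0.263]
force: [-0.7, 3.7, -0.2]
width: 0.003
```

```bash
python3 go.py .5606 .2619 .098 19.5
```

```text
t 17.1 pos [0.5765 0.2293 0.1023] yaw 19.71 F [-0.73  3.73 -0.24] j [-0.62  0.55  0.23  1.74 -0.16  0.86  0.03] w 0.003
tool x,y,z in world [[0.941, 0.007, -0.337], [0.337, 0.008, 0.941], [0.01, -1.0, 0.005]]
head frame [-146.8    4.1] polar 146.8 107.9
delta tool cm [-0.4   0.45  3.6 ] ry 0.004
tilt corr rotvec tool [-0.005  0.004  0.01 ]
in tool: tang 4.6 rad -146.7
```

Now past the rim region; small steps by feel.

Call:
move_arm --series '[{"x":0,"y":0,"z":-0.15,"rx":0,"ry":0,"rz":0},{"x":0,"y":0,"z":-0.15,"rx":0,"ry":0,"rz":0}]'

```text
clock: 17.35
position: [0.5776, 0.2262, 0.1023]
ee_rot: [-1.547, -0.277, 0.263]
force: [-1.7, 3.7, 1.1]
width: 0.006
```

Call:
move_arm --series '[{"x":0,"y":0,"z":-0.15,"rx":0,"ry":0,"rz":0},{"x":0,"y":0,"z":-0.15,"rx":0,"ry":0,"rz":0}]'

```text
clock: 17.6
position: [0.5786, 0.2233, 0.1023]
ee_rot: [-1.547, -0.277, 0.263]
force: [-2.8, 3.6, 0.9]
width: 0.006
```

Call:
move_arm --series '[{"x":0,"y":0,"z":-0.15,"rx":0,"ry":0,"rz":0},{"x":0,"y":0,"z":-0.15,"rx":0,"ry":0,"rz":0}]'

```text
clock: 17.85
position: [0.5797, 0.2203, 0.1023]
ee_rot: [-1.547, -0.277, 0.263]
force: [-2.1, 3.8, 1.4]
width: 0.006
```

```bash
python3 go.py .5606 .2619 .098 19.5
```

```text
t 17.85 pos [0.5797 0.2203 0.1023] yaw 19.71 F [-2.09  3.77  1.45] j [-0.61  0.54  0.23  1.74 -0.16  0.86  0.04] w 0.006
tool x,y,z in world [[0.941, 0.007, -0.337], [0.337, 0.008, 0.941], [0.01, -1.0, 0.006]]
head frame [-137.2    4.1] polar 137.3 107.8
delta tool cm [-0.4   0.45  4.56] ry 0.004
tilt corr rotvec tool [-0.006  0.004  0.01 ]
in tool: tang 4.5 rad -137.2
```

Call:
move_arm --series '[{"x":0,"y":0,"z":-0.12,"rx":0,"ry":0,"rz":0},{"x":0,"y":0,"z":-0.12,"rx":0,"ry":0,"rz":0}]'

```text
clock: 18.1
position: [0.5805, 0.2178, 0.1023]
ee_rot: [-1.547, -0.277, 0.263]
force: [-2.3, 3.0, 1.7]
width: 0.009
```

Call:
move_arm --series '[{"x":0,"y":0,"z":-0.12,"rx":0,"ry":0,"rz":0}]'

```text
clock: 18.23
position: [0.5808, 0.217, 0.1023]
ee_rot: [-1.546, -0.277, 0.263]
force: [-3.3, 6.6, 0.8]
width: 0.009
```

Call:
move_arm --series '[{"x":0,"y":0,"z":-0.12,"rx":0,"ry":0,"rz":0}]'

```text
clock: 18.35
position: [0.5809, 0.217, 0.1024]
ee_rot: [-1.545, -0.277, 0.264]
force: [-3.9, 8.3, 1.4]
width: 0.003
```

Call:
move_arm --series '[{"x":0,"y":0,"z":-0.12,"rx":0,"ry":0,"rz":0}]'

```text
clock: 18.48
position: [0.5808, 0.217, 0.1024]
ee_rot: [-1.543, -0.277, 0.265]
force: [-1.9, 7.1, -0.1]
width: 0.005
```

```bash
python3 go.py .5606 .2619 .098 19.5
```

```text
t 18.475 pos [0.5808 0.217  0.1024] yaw 19.82 F [-1.94  7.11 -0.07] j [-0.6   0.54  0.23  1.74 -0.17  0.86  0.06] w 0.005
tool x,y,z in world [[0.941, 0.006, -0.339], [0.339, 0.012, 0.941], [0.01, -1.0, 0.009]]
head frame [-133.7    4.1] polar 133.8 107.8
delta tool cm [-0.39  0.48  4.9 ] ry 0.006
tilt corr rotvec tool [-0.009  0.006  0.01 ]
in tool: tang 4.8 rad -133.7
```

Call:
move_arm --series '[{"x":0,"y":0,"z":-0.16,"rx":0,"ry":0,"rz":0}]'

```text
clock: 18.6
position: [0.5808, 0.217, 0.1024]
ee_rot: [-1.542, -0.278, 0.266]
force: [-2.6, 7.3, 1.5]
width: 0.003
```

Call:
move_arm --series '[{"x":0,"y":0,"z":0.5,"rx":0.01,"ry":0,"rz":0.01},{"x":0,"y":0,"z":1.5,"rx":0,"ry":0,"rz":0},{"x":0,"y":-4,"z":1,"rx":0,"ry":0,"rz":0},{"x":0,"y":-5,"z":0,"rx":0,"ry":0,"rz":0},{"x":0,"y":-3,"z":4,"rx":0,"ry":0,"rz":0},{"x":0,"y":0,"z":6,"rx":0,"ry":0,"rz":0},{"x":0,"y":0,"z":6,"rx":0,"ry":0,"rz":0}]'

```text
clock: 19.48
position: [0.5201, 0.3912, 0.2291]
ee_rot: [-1.542, -0.259, 0.262]
force: [0.1, 1.0, 0.2]
width: 0.008
```

```bash
python3 go.py; python3 - <<'E'
from h import *
a=arm.get_image("top");b=arm.get_image("side")
cv2.imwrite("pics/raw_s15.png",b);cv2.imwrite("pics/raw_t15.png",a)
a=a[150:230,190:300];b=b[165:260,180:280]
cv2.imwrite("pics/t15.png",np.hstack([cv2.resize(a,(396,400),interpolation=3),cv2.resize(b,(400,400),interpolation=3)]))
E
```

```text
t 19.475 pos [0.5201 0.3912 0.2291] yaw 19.05 F [0.06 1.05 0.16] j [-0.87  0.47  0.23  1.51 -0.13  1.16 -0.28] w 0.008
tool x,y,z in world [[0.945, -0.004, -0.326], [0.326, 0.012, 0.945], [0.0, -1.0, 0.013]]
head frame [-318.3    5.1] polar 318.3 108.6
in tool: tang 2.4 rad -318.3
```

View pics/t15.png

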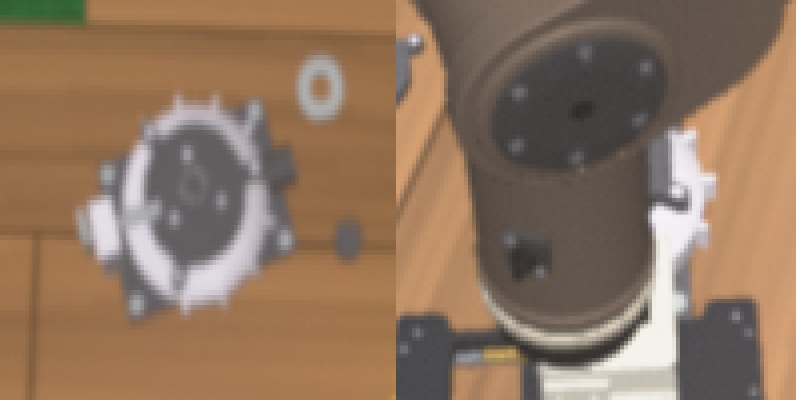

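Call:
move_arm --series '[{"x":-0.5,"y":0,"z":-5.5,"rx":0,"ry":0,"rz":0},{"x":-0.5,"y":0,"z":-5.5,"rx":0,"ry":0,"rz":0},{"x":-0.5,"y":0,"z":-5.5,"rx":0,"ry":0,"rz":0},{"x":-0.5,"y":0,"z":-5.5,"rx":0,"ry":0,"rz":0},{"x":-0.5,"y":0,"z":-5.5,"rx":0,"ry":0,"rz":0},{"x":-0.5,"y":0,"z":-5.5,"rx":0,"ry":0,"rz":0},{"x":-0.5,"y":0,"z":-4,"rx":0,"ry":0,"rz":0},{"x":0,"y":0,"z":0,"rx":0,"ry":0,"rz":0}]'

```text
clock: 20.58
position: [0.6099, 0.0317, 0.2199]
ee_rot: [-1.541, -0.271, 0.279]
force: [-0.5, 1.0, -0.4]
width: 0.007
```

```bash
python3 go.py .6098 .0154 .1 19.5;python3 - <<'E'
from h import *
b=arm.get_image("side");cv2.imwrite("pics/raw_s16.png",b)
cv2.imwrite("pics/s16.png",cv2.resize(b[165:260,180:280],None,fx=6,fy=6,interpolation=3))
E
```

```text
t 20.575 pos [0.6099 0.0317 0.2199] yaw 20.11 F [-0.52  1.05 -0.45] j [-0.35  0.42  0.31  1.63 -0.15  1.12  0.36] w 0.007
tool x,y,z in world [[0.939, -0.007, -0.344], [0.344, 0.011, 0.939], [-0.003, -1.0, 0.013]]
head frame [ 50.6 -30.5] polar 59.1 -101.5
delta tool cm [-0.53 11.97 -1.68] ry 0.011
tilt corr rotvec tool [-0.013  0.011 -0.003]
in tool: tang -31.0 rad 50.3
```

View pics/s16.png

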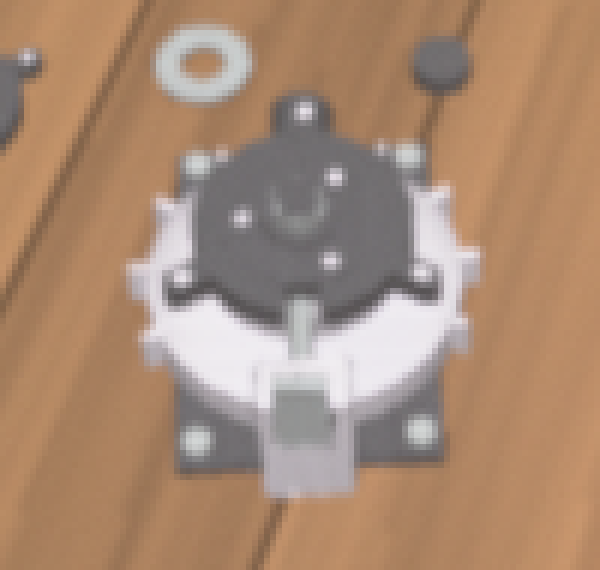

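Call:
move_arm --series '[{"x":-0.8,"y":1,"z":-1.7,"rx":-0.013,"ry":0.01,"rz":-0.003},{"x":0,"y":4.5,"z":0,"rx":0,"ry":0,"rz":0},{"x":0,"y":4.5,"z":0,"rx":0,"ry":0,"rz":0},{"x":0,"y":3,"z":0,"rx":0,"ry":0,"rz":0},{"x":0,"y":0,"z":0,"rx":0,"ry":0,"rz":0}]'

```text
clock: 21.25
position: [0.606, 0.0176, 0.0843]
ee_rot: [-1.555, -0.275, 0.274]
force: [-0.7, -0.5, -0.4]
width: 0.005
```

```bash
python3 go.py .6080 .0150 .05 19.5
```

```text
t 21.25 pos [0.606  0.0176 0.0843] yaw 20.02 F [-0.69 -0.52 -0.38] j [-0.31  0.56  0.28  1.79 -0.2   0.82  0.41] w 0.005
tool x,y,z in world [[0.94, 0.001, -0.342], [0.342, -0.001, 0.94], [0.0, -1.0, -0.001]]
head frame [ 62.6 -38.9] polar 73.7 -102.3
delta tool cm [ 0.1   3.43 -0.31] ry 0.009
tilt corr rotvec tool [0.001 0.009 0.   ]
in tool: tang -39.4 rad 62.2
```

Call:
move_arm --series '[{"x":0,"y":1.5,"z":-0.35,"rx":0,"ry":0.01,"rz":0},{"x":0,"y":1.2,"z":0,"rx":0,"ry":0,"rz":0},{"x":0,"y":0.6,"z":0,"rx":0,"ry":0,"rz":0},{"x":0.3,"y":0,"z":0,"rx":0,"ry":0,"rz":0},{"x":0.2,"y":0,"z":0,"rx":0,"ry":0,"rz":0},{"x":0.1,"y":0,"z":0,"rx":0,"ry":0,"rz":0}]'

```text
clock: 22.0
position: [0.6157, 0.0167, 0.0527]
ee_rot: [-1.556, -0.272, 0.262]
force: [-0.6, 0.2, 0.2]
width: 0.006
```

```bash
python3 go.py .6080 .0150 .05 19.5
```

```text
t 22.0 pos [0.6157 0.0167 0.0527] yaw 19.47 F [-0.58  0.23  0.21] j [-0.29  0.61  0.26  1.79 -0.21  0.76  0.42] w 0.006
tool x,y,z in world [[0.943, 0.007, -0.333], [0.333, -0.001, 0.943], [0.006, -1.0, -0.003]]
head frame [ 66.7 -30. ] polar 73.2 -94.7
delta tool cm [-0.79  0.26  0.1 ] ry -0.001
tilt corr rotvec tool [ 0.003 -0.001  0.006]
in tool: tang -29.9 rad 66.8
```

Call:
move_arm --series '[{"x":0,"y":0.3,"z":0,"rx":0,"ry":0,"rz":0},{"x":0.1,"y":0,"z":0,"rx":0,"ry":0,"rz":0},{"x":0.1,"y":0,"z":0,"rx":0,"ry":0,"rz":0}]'

```text
clock: 22.38
position: [0.618, 0.0174, 0.0499]
ee_rot: [-1.556, -0.272, 0.261]
force: [-1.6, -1.7, 0.9]
width: 0.006
```

Call:
move_arm --series '[{"x":0.1,"y":0,"z":0,"rx":0,"ry":0,"rz":0}]'

```text
clock: 22.5
position: [0.6186, 0.0175, 0.0499]
ee_rot: [-1.556, -0.272, 0.262]
force: [-1.9, -0.4, 1.7]
width: 0.006
```

Call:
move_arm --series '[{"x":0.1,"y":0,"z":0,"rx":0,"ry":0,"rz":0}]'

```text
clock: 22.62
position: [0.6193, 0.0177, 0.0499]
ee_rot: [-1.557, -0.271, 0.262]
force: [-0.9, -0.1, 1.6]
width: 0.004
```

Call:
move_arm --series '[{"x":0.1,"y":0,"z":0,"rx":0,"ry":0,"rz":0}]'

```text
clock: 22.75
position: [0.62, 0.0179, 0.0499]
ee_rot: [-1.557, -0.27, 0.262]
force: [-3.1, -1.0, 2.1]
width: 0.005
```

Call:
move_arm --series '[{"x":0.1,"y":0,"z":0,"rx":0,"ry":0,"rz":0}]'

```text
clock: 22.88
position: [0.6206, 0.018, 0.0499]
ee_rot: [-1.557, -0.27, 0.263]
force: [-4.0, -1.5, 3.3]
width: 0.005
```

Call:
move_arm --series '[{"x":0.1,"y":0,"z":0,"rx":0,"ry":0,"rz":0}]'

```text
clock: 23.0
position: [0.6213, 0.0181, 0.0499]
ee_rot: [-1.557, -0.269, 0.263]
force: [-4.1, -2.0, 3.0]
width: 0.001
```

Call:
move_arm --series '[{"x":0.1,"y":0,"z":0,"rx":0,"ry":0,"rz":0}]'

```text
clock: 23.12
position: [0.6221, 0.0183, 0.0499]
ee_rot: [-1.557, -0.269, 0.263]
force: [-4.1, -1.4, 3.5]
width: 0.008
```

Call:
move_arm --series '[{"x":0.1,"y":0,"z":0,"rx":0,"ry":0,"rz":0}]'

```text
clock: 23.25
position: [0.6231, 0.0184, 0.0499]
ee_rot: [-1.557, -0.268, 0.263]
force: [-3.3, -1.9, 2.5]
width: 0.003
```

Call:
move_arm --series '[{"x":0.1,"y":0,"z":0,"rx":0,"ry":0,"rz":0}]'

```text
clock: 23.38
position: [0.6241, 0.0187, 0.0499]
ee_rot: [-1.557, -0.268, 0.263]
force: [-3.6, -1.6, 3.6]
width: 0.005
```

Call:
move_arm --series '[{"x":0.1,"y":0,"z":0,"rx":0,"ry":0,"rz":0}]'

```text
clock: 23.5
position: [0.6251, 0.0189, 0.0499]
ee_rot: [-1.557, -0.268, 0.263]
force: [-3.7, -2.0, 2.8]
width: 0.006
```

Call:
move_arm --series '[{"x":0.1,"y":0,"z":0,"rx":0,"ry":0,"rz":0}]'

```text
clock: 23.62
position: [0.6261, 0.0192, 0.0499]
ee_rot: [-1.557, -0.268, 0.263]
force: [-3.3, -1.5, 3.7]
width: 0.004
```

Call:
move_arm --series '[{"x":0.1,"y":0,"z":0,"rx":0,"ry":0,"rz":0}]'

```text
clock: 23.75
position: [0.6272, 0.0195, 0.0499]
ee_rot: [-1.557, -0.268, 0.263]
force: [-3.2, -2.7, 2.2]
width: 0.004
```

Call:
move_arm --series '[{"x":0.1,"y":0,"z":0,"rx":0,"ry":0,"rz":0}]'

```text
clock: 23.88
position: [0.6282, 0.0198, 0.0499]
ee_rot: [-1.557, -0.268, 0.263]
force: [-3.0, -1.8, 2.8]
width: 0.006
```

Call:
move_arm --series '[{"x":0.1,"y":0,"z":0,"rx":0,"ry":0,"rz":0}]'

```text
clock: 24.0
position: [0.6291, 0.0202, 0.0499]
ee_rot: [-1.557, -0.268, 0.263]
force: [-4.3, -2.1, 4.1]
width: 0.001
```

Call:
move_arm --series '[{"x":0.1,"y":0,"z":0,"rx":0,"ry":0,"rz":0}]'

```text
clock: 24.12
position: [0.6292, 0.0203, 0.0498]
ee_rot: [-1.557, -0.267, 0.265]
force: [-7.5, -3.4, 6.9]
width: 0.005
```

```bash
python3 go.py; python3 look.py s17
```

```text
t 24.125 pos [0.6292 0.0203 0.0498] yaw 19.39 F [-7.54 -3.44  6.93] j [-0.3   0.63  0.26  1.75 -0.22  0.78  0.41] w 0.005
tool x,y,z in world [[0.943, 0.002, -0.332], [0.332, -0.003, 0.943], [0.001, -1.0, -0.003]]
head frame [ 67.9 -16.1] polar 69.7 -83.8
in tool: tang -15.9 rad 67.9
```

View pics/s17.png

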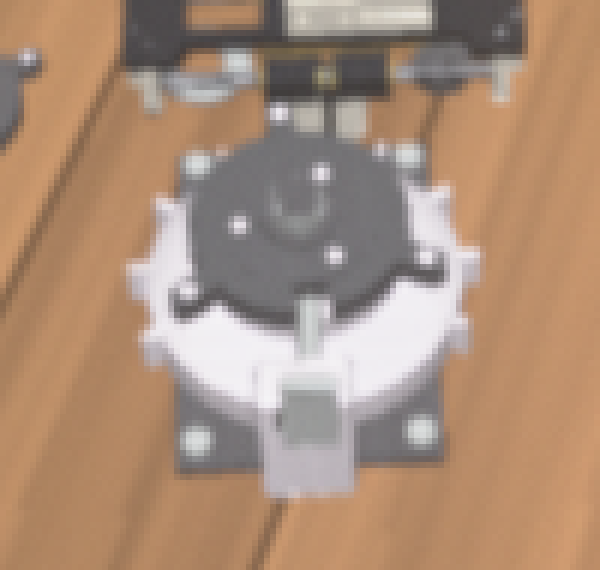

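Call:
move_arm --series '[{"x":0.1,"y":0,"z":0,"rx":0,"ry":0,"rz":0}]'

```text
clock: 24.3
position: [0.6292, 0.0203, 0.0498]
ee_rot: [-1.557, -0.265, 0.266]
force: [-7.3, -2.4, 7.1]
width: 0.001
```

Call:
move_arm --series '[{"x":0.1,"y":0,"z":0,"rx":0,"ry":0,"rz":0}]'

```text
clock: 24.42
position: [0.6292, 0.0202, 0.0498]
ee_rot: [-1.557, -0.263, 0.267]
force: [-8.1, -3.5, 7.2]
width: 0.005
```

Call:
move_arm --series '[{"x":0.1,"y":0,"z":0,"rx":0,"ry":0,"rz":0}]'

```text
clock: 24.55
position: [0.6291, 0.0202, 0.0498]
ee_rot: [-1.557, -0.262, 0.269]
force: [-7.6, -2.7, 7.4]
width: 0.005
```

Call:
move_arm --series '[{"x":0.1,"y":0,"z":0,"rx":0,"ry":0,"rz":0}]'

```text
clock: 24.68
position: [0.6291, 0.0203, 0.0499]
ee_rot: [-1.557, -0.26, 0.27]
force: [-7.4, -3.7, 7.4]
width: 0.006
```

```bash
python3 - <<'E'
from h import *
for i in range(20):
    arm.get_image("side");o=arm.observe();f=o["force"];print(round(o["clock"],3),f.round(1),"lat %.1f norm %.1f"%(np.hypot(f[0],f[1]),np.linalg.norm(f)))
E
```

```text
24.725 [-7.3 -2.9  7. ] lat 7.8 norm 10.5
24.775 [-7.1 -2.8  6.9] lat 7.7 norm 10.3
24.825 [-6.9 -3.   7.1] lat 7.6 norm 10.4
24.875 [-8.1 -2.2  8. ] lat 8.4 norm 11.6
24.925 [-6.8 -1.6  6.5] lat 7.0 norm 9.5
24.975 [-7.  -2.8  7.2] lat 7.5 norm 10.4
25.025 [-6.9 -3.   8. ] lat 7.6 norm 11.0
25.075 [-7.6 -3.2  7. ] lat 8.2 norm 10.8
25.125 [-7. -2.  7.] lat 7.3 norm 10.1
25.175 [-8.2 -2.8  7. ] lat 8.7 norm 11.2
25.225 [-7.8 -3.1  7.8] lat 8.4 norm 11.5
25.275 [-7.  -4.   7.2] lat 8.1 norm 10.8
25.325 [-7.8 -3.   5.5] lat 8.3 norm 9.9
25.375 [-7.4 -2.9  7.5] lat 7.9 norm 10.9
25.425 [-7.9 -2.6  7.6] lat 8.3 norm 11.2
25.475 [-7.2 -2.8  6.3] lat 7.7 norm 9.9
25.525 [-7.8 -2.   7.3] lat 8.0 norm 10.8
25.575 [-6.8 -3.4  7.4] lat 7.6 norm 10.6
25.625 [-7.4 -3.5  7. ] lat 8.1 norm 10.7
25.675 [-8.  -2.3  7.4] lat 8.3 norm 11.1
```

Call:
move_arm --series '[{"x":0.11,"y":0,"z":0,"rx":0,"ry":0,"rz":0}]'

```text
clock: 25.8
position: [0.6291, 0.0203, 0.0499]
ee_rot: [-1.557, -0.258, 0.271]
force: [-7.3, -3.2, 7.5]
width: 0.007
```

```bash
python3 - <<'E'
from h import *
L=[]
for i in range(18):
    arm.get_image("side");o=arm.observe();L.append(o["force"])
L=np.array(L);print(o["clock"],L.mean(0),np.hypot(L[:,0],L[:,1]).mean(),np.linalg.norm(L.mean(0)),np.linalg.norm(L,axis=1).max())
E
```

```text
26.7 [-7.8099231  -2.94993448  7.38653578] 8.361336054008444 11.147103801540384 12.167218781627888
```

Call:
move_arm --series '[{"x":-0.3,"y":0,"z":0,"rx":0,"ry":0,"rz":0},{"x":-1.2,"y":0,"z":-0.3,"rx":0,"ry":0,"rz":0},{"x":-0.8,"y":0,"z":0,"rx":0,"ry":0,"rz":0},{"x":0,"y":-3,"z":0,"rx":0,"ry":0,"rz":0},{"x":0,"y":-5,"z":0,"rx":0,"ry":0,"rz":0},{"x":0,"y":-5,"z":0,"rx":0,"ry":0,"rz":0},{"x":-4,"y":-3,"z":0,"rx":0,"ry":0,"rz":0},{"x":-5,"y":0,"z":0,"rx":0,"ry":0,"rz":0},{"x":-5,"y":0,"z":0,"rx":0,"ry":0,"rz":0},{"x":0,"y":0,"z":0,"rx":0,"ry":0,"rz":0}]'

```text
clock: 27.95
position: [0.472, -0.0368, 0.2155]
ee_rot: [-1.555, -0.265, 0.267]
force: [0.4, 0.7, 0.3]
width: 0.003
```

```bash
python3 go.py; python3 - <<'E'
from h import *
a=arm.get_image("top");b=arm.get_image("side")
cv2.imwrite("pics/raw_s18.png",b);cv2.imwrite("pics/raw_t18.png",a)
a=a[150:230,190:300];b=b[165:260,180:280]
cv2.imwrite("pics/t18.png",np.hstack([cv2.resize(a,(396,400),interpolation=3),cv2.resize(b,(400,400),interpolation=3)]))
E
```

```text
t 27.95 pos [ 0.472  -0.0368  0.2155] yaw 19.4 F [0.38 0.66 0.32] j [-0.32  0.19  0.34  1.96 -0.08  1.    0.39] w 0.003
tool x,y,z in world [[0.943, -0.001, -0.332], [0.332, -0.0, 0.943], [-0.002, -1.0, 0.0]]
head frame [  69.1 -183.3] polar 195.9 -139.8
in tool: tang -183.2 rad 69.5
```

View pics/t18.png

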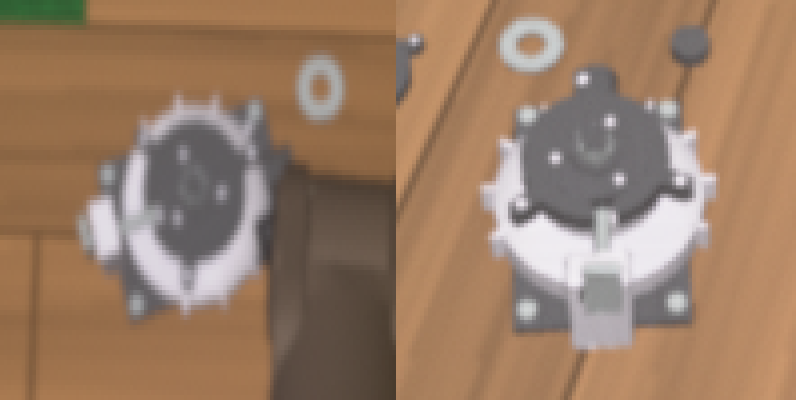

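View pics/raw_s18.png

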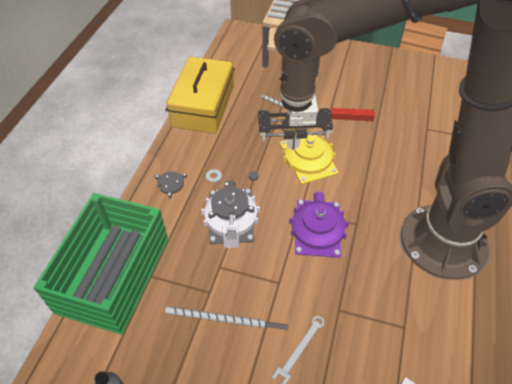

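```bash
python3 -c "
from cell import arm
print(arm.sign_off())"
```

```text
the job is handed in; nothing more can be done
None
```

I turned the flange about 138° anticlockwise by its ears until the notch faced the bolt. I then slid the bolt home by its tab, leaned on an ear to prove the lock, backed away and handed the job in at about 28 s. The hand-in gave no verdict.

- **Alignment:** In the side view the notch was within about 1 mm of the bolt's line. The top view suggested it was about 1.6 mm off. Both are inside the 3.5 mm limit.
- **Bolt:** It travelled about 38 mm and came up firm. I pushed it with no more than about 9 N, and the last pictures show it in the notch.
- **Lean on the ear:** The flange took up the bolt's side play, then came up firm. I held it twice, for 1.0 s at about 10.7 N and for 0.9 s at about 11.1 N total. Only 8 to 8.4 N of that was sideways. About 7 N was vertical, which I took to be the tapered finger pressing on the ear. If that vertical part did not come from the flange, the push on the ear was only just above the 7.5 N minimum.
- **Forces and bystanders:** The highest single total-force reading I saw was about 12.2 N. The washer and nut beside the head show no shift. I glanced at the other bystanders in the last picture but did not measure them, and the arm was clear of contact at the end.
- **Fingertip height:** The fingertips looked about 10 to 20 mm higher than the stated 19 mm ahead of the tool point. My first push passed over the ear without touching it, so I lowered the tool and tried again.

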